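Clear the site-office desk: hang the marker basket, step-stack the sample trays

TASK

First lift the marker basket off the dark steel base block, keeping it upright, and hang it by its handle on both prongs of the double hook. Then stack all the sample trays that are there on the base block, square to it and stepped alternately: the first tray shifted lengthwise by one lip's width (25 mm) past the end of the base nearer the robot, the second back in line with the base, the third shifted like the first, and so on to the last, so that each tray leaves one label lip of the tray below it bare. Leave the cup and mouse alone.

Things in the scene. Friction and masses are not known exactly. Their poses are not given: they have to be found in the camera images.
- dock: The stack's base: a low dark steel block fixed to the desk, 160 mm long (its x axis), 100 mm wide (y), flat top 20 mm above its origin (centre of the underside); -x end nearer the robot. As long and wide as a tray, with the same ears at mid-sides (see trays). At the start the basket stands on it.
- hook: Fixed stand, double hook, front to its -x; origin on the desk below the seat. Foot 10 mm thick and post 85 mm behind the seat (+x), top 190 mm up. Two round prongs 8 mm thick at y = -32 and +32 mm slope down from the post to the seat (flat for x = -12 to 12 mm, top 160 mm up), then turn up to tips at x = -32 mm, 190 mm up. The 56 mm between the prongs is clear.
- hook_seat (a point): The hook's seat: half-way between the two prongs, at the height of their top (160 mm above the desk), in the middle of the 24 mm flat trough. The handle comes on from the front (-x): the prongs pass between bar and basket, over the tips, then the bar is lowered. Axes as hook: x towards the post, y from prong to prong, z up.
- basket_bar (a point): Centre of the handle bar of the open metal marker basket (90 x, 122 y, rim 58 mm up; on a 76 mm square foot; 0.18 kg). The stiff flat bar along y, 122 mm long, 10 mm thick (x), 12 mm high, is 125 mm above the underside, with an upright at each end (110 mm clear). z up. Pinched across x at mid-bar, the fingers fit down between the prongs; hung, the bar lies along hook_seat y, its centre 6 mm above it.
- basket: The same basket, origin at the centre of its underside.
- tray1_c (a point): Centre (18 mm above the underside) of one of 4 or 5 alike grey trays, 160 (x) x 100 (y) x 36 mm, 0.25 kg; absent: no pose. Lip 25 mm wide at each short end. Grip from above by the mid rib along x (12 mm thick, 110 long, 4 mm floor to rim), a finger in each pocket (39 mm wide, 32 deep). Ears on both long sides rise 14 mm past the rim, leaning out: the next tray sits between, free to shift along x.
- tray1: The same tray as tray1_c, origin at the centre of its underside. At the start tray5 lies on it.
- tray2_c (a point): Centre (18 mm above the underside) of one of 4 or 5 alike grey trays, 160 (x) x 100 (y) x 36 mm, 0.25 kg; absent: no pose. Lip 25 mm wide at each short end. Grip from above by the mid rib along x (12 mm thick, 110 long, 4 mm floor to rim), a finger in each pocket (39 mm wide, 32 deep). Ears on both long sides rise 14 mm past the rim, leaning out: the next tray sits between, free to shift along x.
- tray2: The same tray as tray2_c, origin at the centre of its underside.
- tray3_c (a point): Centre (18 mm above the underside) of one of 4 or 5 alike grey trays, 160 (x) x 100 (y) x 36 mm, 0.25 kg; absent: no pose. Lip 25 mm wide at each short end. Grip from above by the mid rib along x (12 mm thick, 110 long, 4 mm floor to rim), a finger in each pocket (39 mm wide, 32 deep). Ears on both long sides rise 14 mm past the rim, leaning out: the next tray sits between, free to shift along x.
- tray3: The same tray as tray3_c, origin at the centre of its underside.
- tray4_c (a point): Centre (18 mm above the underside) of one of 4 or 5 alike grey trays, 160 (x) x 100 (y) x 36 mm, 0.25 kg; absent: no pose. Lip 25 mm wide at each short end. Grip from above by the mid rib along x (12 mm thick, 110 long, 4 mm floor to rim), a finger in each pocket (39 mm wide, 32 deep). Ears on both long sides rise 14 mm past the rim, leaning out: the next tray sits between, free to shift along x.
- tray4: The same tray as tray4_c, origin at the centre of its underside.
- tray5_c (a point): Centre (18 mm above the underside) of one of 4 or 5 alike grey trays, 160 (x) x 100 (y) x 36 mm, 0.25 kg; absent: no pose. Lip 25 mm wide at each short end. Grip from above by the mid rib along x (12 mm thick, 110 long, 4 mm floor to rim), a finger in each pocket (39 mm wide, 32 deep). Ears on both long sides rise 14 mm past the rim, leaning out: the next tray sits between, free to shift along x.
- tray5: The same tray as tray5_c, origin at the centre of its underside. At the start it lies straight on tray1.
- cup: Green paper cup with lid, 82 mm across, 94 mm tall; origin at the centre of its underside. A bystander: leave it where it is.
- mouse: Black computer mouse, 105 x 62 x 32 mm; origin at the centre of its underside. A bystander: leave it where it is.

How it is judged (in metres and radians):
On the way, in this order (a step that is already met when the one before it is completed fails the run):
1. the basket hangs by its handle on both prongs, let go (z of basket_bar in the frame of hook_seat between -0.004 and 0.018 m and x of basket_bar in the frame of hook_seat between -0.025 and 0.025 m and y of basket_bar in the frame of hook_seat between -0.025 and 0.025 m and angle between basket_bar's own z axis and vertical below 0.35 rad and contact force between basket and hook above 0.5 N and contact force between basket and the fingers below 0.1 N), for 0.3 s.
2. all trays present are stacked on the base, alternately stepped (((x of tray1_c in the frame of dock between -0.036 and -0.014 m and z of tray1_c in the frame of dock between 0.03 and 0.046 m) or (x of tray1_c in the frame of dock between -0.011 and 0.011 m and z of tray1_c in the frame of dock between 0.066 and 0.082 m) or (x of tray1_c in the frame of dock between -0.036 and -0.014 m and z of tray1_c in the frame of dock between 0.102 and 0.118 m) or (x of tray1_c in the frame of dock between -0.011 and 0.011 m and z of tray1_c in the frame of dock between 0.138 and 0.154 m) or (x of tray1_c in the frame of dock between -0.036 and -0.014 m and z of tray1_c in the frame of dock between 0.174 and 0.19 m)) and y of tray1_c in the frame of dock between -0.015 and 0.015 m and angle between the x axis of each of tray1_c, tray2_c, tray3_c, tray4_c, tray5_c and the x axis of dock, either way round below 0.2 rad and angle between each of tray1_c, tray2_c, tray3_c, tray4_c, tray5_c's own z axis and vertical below 0.07 rad and ((x of tray2_c in the frame of dock between -0.036 and -0.014 m and z of tray2_c in the frame of dock between 0.03 and 0.046 m) or (x of tray2_c in the frame of dock between -0.011 and 0.011 m and z of tray2_c in the frame of dock between 0.066 and 0.082 m) or (x of tray2_c in the frame of dock between -0.036 and -0.014 m and z of tray2_c in the frame of dock between 0.102 and 0.118 m) or (x of tray2_c in the frame of dock between -0.011 and 0.011 m and z of tray2_c in the frame of dock between 0.138 and 0.154 m) or (x of tray2_c in the frame of dock between -0.036 and -0.014 m and z of tray2_c in the frame of dock between 0.174 and 0.19 m)) and y of tray2_c in the frame of dock between -0.015 and 0.015 m and ((x of tray3_c in the frame of dock between -0.036 and -0.014 m and z of tray3_c in the frame of dock between 0.03 and 0.046 m) or (x of tray3_c in the frame of dock between -0.011 and 0.011 m and z of tray3_c in the frame of dock between 0.066 and 0.082 m) or (x of tray3_c in the frame of dock between -0.036 and -0.014 m and z of tray3_c in the frame of dock between 0.102 and 0.118 m) or (x of tray3_c in the frame of dock between -0.011 and 0.011 m and z of tray3_c in the frame of dock between 0.138 and 0.154 m) or (x of tray3_c in the frame of dock between -0.036 and -0.014 m and z of tray3_c in the frame of dock between 0.174 and 0.19 m)) and y of tray3_c in the frame of dock between -0.015 and 0.015 m and ((x of tray4_c in the frame of dock between -0.036 and -0.014 m and z of tray4_c in the frame of dock between 0.03 and 0.046 m) or (x of tray4_c in the frame of dock between -0.011 and 0.011 m and z of tray4_c in the frame of dock between 0.066 and 0.082 m) or (x of tray4_c in the frame of dock between -0.036 and -0.014 m and z of tray4_c in the frame of dock between 0.102 and 0.118 m) or (x of tray4_c in the frame of dock between -0.011 and 0.011 m and z of tray4_c in the frame of dock between 0.138 and 0.154 m) or (x of tray4_c in the frame of dock between -0.036 and -0.014 m and z of tray4_c in the frame of dock between 0.174 and 0.19 m)) and y of tray4_c in the frame of dock between -0.015 and 0.015 m and ((x of tray5_c in the frame of dock between -0.036 and -0.014 m and z of tray5_c in the frame of dock between 0.03 and 0.046 m) or (x of tray5_c in the frame of dock between -0.011 and 0.011 m and z of tray5_c in the frame of dock between 0.066 and 0.082 m) or (x of tray5_c in the frame of dock between -0.036 and -0.014 m and z of tray5_c in the frame of dock between 0.102 and 0.118 m) or (x of tray5_c in the frame of dock between -0.011 and 0.011 m and z of tray5_c in the frame of dock between 0.138 and 0.154 m) or (x of tray5_c in the frame of dock between -0.036 and -0.014 m and z of tray5_c in the frame of dock between 0.174 and 0.19 m)) and y of tray5_c in the frame of dock between -0.015 and 0.015 m), for 0.3 s.
At the end, for the whole second after the job is handed in: Basket hangs free on both prongs (bar within 25 mm of the seat, tilt < 0.35 rad). Trays level on the base, centres 25 mm (odd trays, robot end) or 0 mm (even) along it, +-11 mm; +-15 mm sideways, +-8 mm in height, 0.2 rad square. All at rest (all of step 1 and all of step 2 and linear speed of basket below 0.05 m/s and linear speed of each of tray1, tray2, tray3, tray4, tray5 below 0.02 m/s); the robot touches nothing.
It fails at once if the cup is moved more than 30 mm (distance of cup from where it was at the start of the episode above 0.03 m).
It fails at once if the mouse is moved more than 30 mm (distance of mouse from where it was at the start of the episode above 0.03 m).
It fails at once if the basket is tipped more than 0.9 rad (51 degrees), spilling the markers (angle between basket_bar's own z axis and vertical above 0.9 rad).
Of tray2, tray3, tray4 only 2 to 3 are there at a start; the rules pass over those that are not, and their reading is None.
At some moment in a run one of tray1, tray2, tray3, tray4, tray5 may be knocked a few centimetres aside while the robot is not near it.
It also fails if it takes over 210 s, if anything falls off the work surface, if the arm or the gripper's body presses on something with over 40 N, if the wrist force passes 120 N, or if a joint passes its speed limit or range.

ROBOT

A 6-joint arm with a two-finger parallel gripper is mounted at the origin on the work surface. World frame = base frame: x ahead of the robot, y to its left, z up, the work surface at z = 0. Lengths are in mm, angles in degrees, forces in N, time in s.
With the tool pointing down it reaches from about 300 to 850 mm from the base axis. Payload 4.2 kg.
Tool frame: the origin (TCP) lies midway between the tips of the shut fingers; the grasp point (between the pads) lies env.hold_point_z behind it (env.hold_point_z is the distance from the TCP to the grasp point, in mm); z points along the fingers, y is the line along which they close (so a half turn about z gives the same grasp; the last joint's range is limited). The gripper opens to 91 mm and grips with 3 to 60 N. Pads are 32 mm wide; open, the fingers measure 118 mm over their backs; the gripper's body (76 mm by 178 mm) begins 60 mm behind the grasp point.
Start: joints at [-1.146, 18.312, 89.639, -0, 72.044, -1.146], TCP at [575.016, 0, 213.976] pointing down, gripper open.
Joint ranges: [-177.97, 177.97], [-48.28, 115.42], [12.27, 149.76], [-77.06, 257.06], [2.81, 150.46], [-146.56, 146.56]. Speed limits (degrees/s): [147.25, 147.25, 180, 180, 180, 180].

INTERFACE

Orientations are given as [roll, pitch, yaw] about the fixed x, y, z axes, in that order (R = Rz(yaw) Ry(pitch) Rx(roll)).
In Python, from workcell import env, viewer, spotter gives the robot as it stands.
- The arm moves only by the tool apply_moves, never from a script. Its arguments are lists of equal length, an entry for each row: "delta_pos": the shift along the world's x, y, z normalised to -1 to 1, where 1 is 120 mm, a list of three; "rot": the turn, a rotation vector about the world's x, y, z normalised to -1 to 1, where 1 is 1.5 rad, a list of three; "hand": the opening, from 0 (shut) to 1 (fully open). A call has 1 to 10 rows; each row is the pose to reach, as a shift and turn from the pose commanded when the call began; what a row does not reach only later rows make up. A row lasts 1/12 s, in which the tool goes at most 41.7 mm and 7.16 degrees, less where a joint would pass 70% of its speed; a pose out of reach is approached as far as the arm can. A call with a number of a shift or a turn outside -1 to 1 is refused whole. A call with a gripper value outside its range is refused whole. The fingers move at their own pace and stop on an object; "newtons" is the grip in N (left out, the last holds). Time passes only in rows, so rows that repeat a pose let the fingers close. It gives the time, the measured TCP pose, the force, the opening and the grip force at its end, in the units of the state.
- env.state(): the state, without advancing time (a new reading comes with each control period).
- viewer.grab_frame(name): name is "scene" or "side" or "wrist"; returns a dict with "pixels" (480x640x3 uint8, red, green, blue), "camera_matrix" (3x3 intrinsics, pixels), "k1" (the pictures are not rectified: a ray, as slopes to the right and down, at radius r is drawn at 1 + k1 r^2 times it, then the intrinsics apply), "R" (3x3) and "t" (3): a world point X has camera coordinates R X + t; the wrist camera has in their place "mount" (4x4, takes a point from camera to tool coordinates, whose origin is the TCP and whose axes are the flange's). Camera axes: x right, y down, z forward; pixel columns grow to the right and rows downward; lengths in mm; the calibration is good to about 2 mm. A picture is of the moment at which its call begins: read the wrist's pose just before it. There is no depth.
- env.job_done(): hands the job in; it is judged then, once.
Trained networks look in a picture, given as the dict that the camera call returned (one of the last four; its "shot" number tells which), for a name from the list of things; names that differ only in an ending like _2 or _b are one class to them, and where a whole thing is asked for, a point or a joint stands for the part that bears it (a point fixed in the world has none). Each returns a list of dicts, best first, with "score" (0 to 1); they miss things now and then, are a little off and sometimes report something else, mostly with a low value. They report only what shows in the picture. A call takes as long as a camera call.
- spotter.trace(picture, query): "mask" (480x640 bool, what is visible of it) and "box" ([centre column, centre row, width, height] in pixels, round what is visible of it).
- spotter.landmark_of(picture, query): "position" ([column, row] in pixels: a listed point, or the origin of a listed thing).
The state is a dict: "time_s": time; "qpos": joint angles; "qvel": joint speeds; "effort": joint torques, N m; "ee_pos": TCP position; "ee_rot": TCP orientation; "force": force on the tool from outside, world axes, zero at the start; "torque": the same for the moment, N m; "gripper_width": finger opening in mm; "gripper_force": force on a finger pad.
Only numpy, scipy, OpenCV 4.12 (cv2) and the standard library are available. Lean on these libraries where they do the work, as an engineer would, in place of code of your own. Each camera call takes 0.05 s, during which the arm holds its last target. There are 200 camera calls.

## Working session

There is one attempt and no reset: what is moved stays moved. The work goes in short steps, Python scripts to look and compute and a tool call to move; the robot and the scene stay as the last step left them, time stands still between calls to the robot, and variables do not carry over. Pictures are saved under pics/ and viewed, at most 14 in all, crops included, and the job is handed in when it is done.

Besides the shell and the picture viewer there is one more tool, called after "Emit:" as name(argument=value, ...) on one line, values as JSON. apply_moves: Moves the arm, as the interface text tells. Its arguments: {"type":"object","properties":{"delta_pos":{"type":"array"},"rot":{"type":"array"},"hand":{"type":"array"},"newtons":{"type":"number"}},"required":["delta_pos","rot","hand"]}

```bash
mkdir -p pics; cat > h.py <<'E'
import numpy as np, cv2
from workcell import env, viewer, spotter
from scipy.spatial.transform import Rotation as Ro
def cam(p, st=None):
    """returns K,k1,R,t world->cam"""
    K=np.array(p["camera_matrix"],float);k1=p["k1"]
    if "mount" in p:
        M=np.array(p["mount"],float);T=np.eye(4)
        T[:3,:3]=Ro.from_euler('xyz',st["ee_rot"],degrees=True).as_matrix();T[:3,3]=st["ee_pos"]
        C=np.linalg.inv(T@M);return K,k1,C[:3,:3],C[:3,3]
    return K,k1,np.array(p["R"],float),np.array(p["t"],float).ravel()
def ray(c,uv):
    K,k1,R,t=c
    d=np.array([(uv[0]-K[0,2])/K[0,0],(uv[1]-K[1,2])/K[1,1]]);s=d.copy()
    for _ in range(20): s=d/(1+k1*(s@s))
    return -R.T@t, R.T@np.array([s[0],s[1],1])
def onz(c,uv,z):
    o,d=ray(c,uv);return o+d*(z-o[2])/d[2]
def proj(c,X):
    K,k1,R,t=c;x=np.atleast_2d(X)@R.T+t;s=x[:,:2]/x[:,2:];s=s*(1+k1*(s**2).sum(1,keepdims=True))
    return s*[K[0,0],K[1,1]]+K[:2,2]
def save(p,n): cv2.imwrite(f"pics/{n}.png",cv2.cvtColor(p["pixels"],cv2.COLOR_RGB2BGR))
E
python3 - <<'E'
from h import *
st=env.state();print(st,env.hold_point_z)
for n in ("scene","side","wrist"):
    p=viewer.grab_frame(n);save(p,n+"0");c=cam(p,st);print(n,(-c[2].T@c[3]).round(),c[0].round().tolist(),c[1])
    for q in ("dock","hook","hook_seat","basket_bar","basket","tray1_c","tray1","cup","mouse"):
        l=spotter.landmark_of(p,q)
        print(q,[(np.round(a["position"]).tolist(),round(a["score"],2)) for a in l[:7]])
E
```

```text
{'time_s': 0.0, 'qpos': array([-1.14727151e+00,  1.83504990e+01,  8.97075733e+01,  1.35388241e-04,
        7.20424039e+01, -1.14666921e+00]), 'qvel': array([ 0.02862814,  0.09850524, -0.02812509,  0.060461  ,  0.07537048,
        0.08927027]), 'effort': array([-5.01459035e-04, -4.12465632e+01, -2.31973493e+01,  7.28826877e-02,
        4.58198413e-02, -1.41870069e-04]), 'ee_pos': array([ 5.74490620e+02, -1.88501099e-03,  2.13123813e+02]), 'ee_rot': array([-1.79899546e+02, -2.13940469e-03,  8.99993540e+01]), 'force': array([ 0.31976369, -0.25301865,  0.43912987]), 'torque': array([ 0.00280636, -0.01481703,  0.02582372]), 'gripper_force': 0.0, 'gripper_width': 91.13527256808574} 18.8
scene [1132.  805.  887.] [[548.0, 0.0, 318.0], [0.0, 548.0, 242.0], [0.0, 0.0, 1.0]] -0.17320454408035443
dock [([315.0, 261.0], 0.96)]
hook [([227.0, 217.0], 0.81)]
hook_seat [([218.0, 172.0], 0.74)]
basket_bar [([315.0, 213.0], 0.82), ([453.0, 375.0], 0.41), ([312.0, 208.0], 0.3)]
basket [([315.0, 255.0], 0.55)]
tray1_c []
tray1 [([456.0, 374.0], 0.87), ([445.0, 297.0], 0.73), ([312.0, 212.0], 0.61), ([455.0, 368.0], 0.29)]
cup [([246.0, 314.0], 0.93), ([226.0, 220.0], 0.51)]
mouse []
side [208. 664. 647.] [[468.0, 0.0, 316.0], [0.0, 468.0, 239.0], [0.0, 0.0, 1.0]] -0.03724999028545322
dock [([345.0, 269.0], 0.87)]
hook [([365.0, 198.0], 0.92)]
hook_seat [([367.0, 138.0], 0.96)]
basket_bar [([355.0, 215.0], 0.8), ([195.0, 438.0], 0.64)]
basket [([351.0, 265.0], 0.75), ([280.0, 225.0], 0.48)]
tray1_c []
tray1 [([427.0, 238.0], 0.65), ([197.0, 440.0], 0.64), ([361.0, 402.0], 0.63)]
cup [([248.0, 247.0], 0.86)]
mouse [([280.0, 224.0], 0.77)]
wrist [575.  65. 384.] [[379.0, 0.0, 320.0], [0.0, 379.0, 240.0], [0.0, 0.0, 1.0]] -0.03302345846553557
dock []
hook []
hook_seat []
basket_bar [([236.0, 304.0], 0.87), ([496.0, 208.0], 0.27)]
basket [([261.0, 254.0], 0.75)]
tray1_c []
tray1 []
cup [([496.0, 205.0], 0.56)]
mouse []
```

View pics/scene0.png

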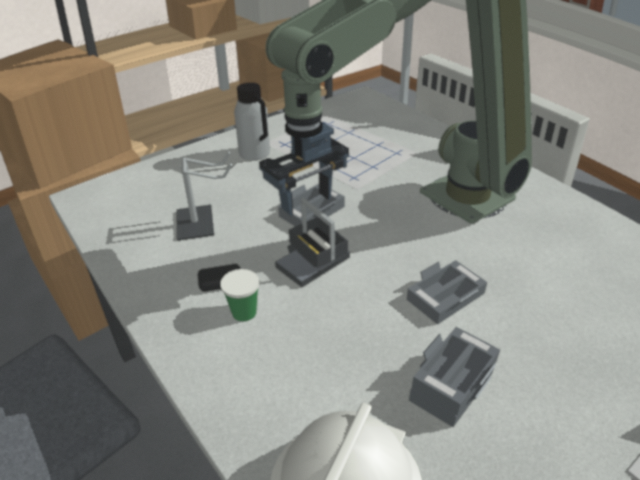

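View pics/side0.png

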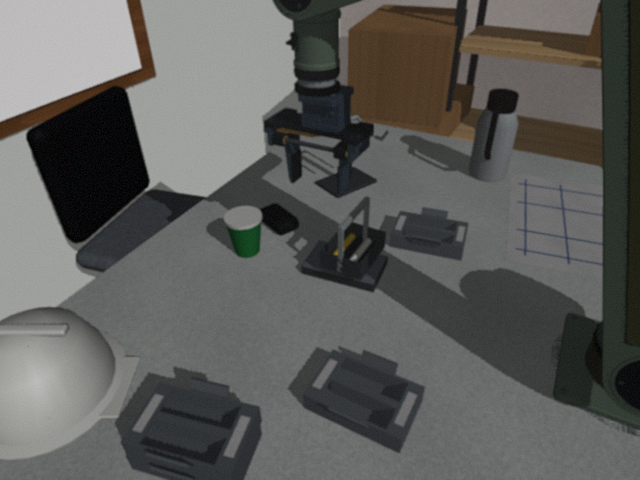

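View pics/wrist0.png

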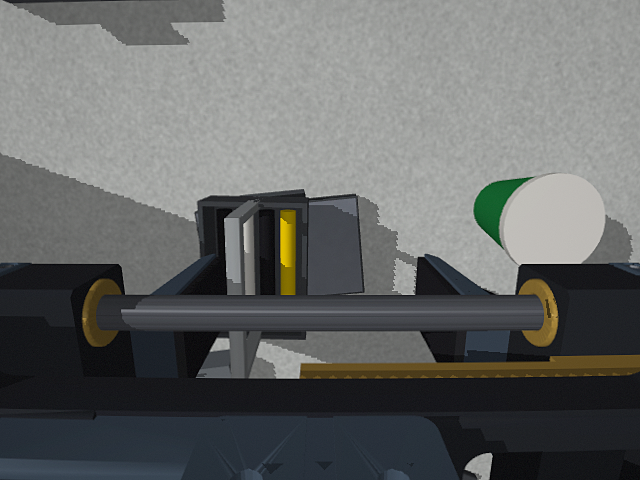

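The scene picture shows the basket on the dock at (315,250), hook with its foot at (193,222) and prongs to the right, a single tray (447,290), a two-tray stack (455,375), and another tray behind the gripper (315,205). The side picture shows trays at (430,230), (363,395) and the stack at (195,435), so probably 4 trays. Next I'll fit poses.

```bash
cat >> h.py <<'E'
from scipy.optimize import minimize
def box(x0,x1,y0,y1,z0,z1): return np.array([[x,y,z] for x in(x0,x1) for y in(y0,y1) for z in(z0,z1)],float)
def ears(z): # leaning out, mid-sides
    return [np.array([[x,s*y,zz] for x in(-22,22) for (y,zz) in((47,z-10),(50,z-10),(50,z),(56,z+14),(53,z+14),(47,z))]) for s in(1,-1)]
TRAY=[box(-80,80,-50,50,0,36)]+ears(36)
DOCK=[box(-80,80,-50,50,0,20)]+ears(20)
STACK=[box(-80,80,-50,50,0,72)]+ears(36)+ears(72)
BASKET=[np.vstack([box(-38,38,-38,38,0,1),box(-45,45,-61,61,57,58)])]+[box(-5,5,-61,61,119,131),box(-5,5,-61,-55,50,131),box(-5,5,55,61,50,131)]
def prong(s): 
    P=[(85,186),(12,156),(-12,156),(-32,186)];o=[]
    for a,b in zip(P,P[1:]): o.append(np.vstack([box(p[0]-3.5,p[0]+3.5,s*32-4,s*32+4,p[1]-3.5,p[1]+3.5) for p in(a,b)]))
    return o
HOOK=prong(1)+prong(-1)+[box(80,90,-5,5,0,190),box(81,89,-32,32,182,190),box(45,125,-40,40,0,10)]
def place(m,x,y,yaw,z=0):
    c,s=np.cos(yaw),np.sin(yaw);return [np.column_stack([b[:,0]*c-b[:,1]*s+x,b[:,0]*s+b[:,1]*c+y,b[:,2]+z]) for b in m]
def render(c,m,sh=(480,640),S=3):
    im=np.zeros((sh[0]*S,sh[1]*S),np.uint8)
    for b in m:
        cv2.fillConvexPoly(im,cv2.convexHull((proj(c,b)*S+S/2).round().astype(np.int32)),1)
    return cv2.resize(im.astype(np.float32),sh[::-1],interpolation=cv2.INTER_AREA)
def fit(views,m,x0,z=0,yaws=None,occ=None):
    """views list of (cam,mask[,ignore])"""
    def f(v):
        e=0
        for i,(c,k,*ig) in enumerate(views):
            r=render(c,place(m,v[0]*100,v[1]*100,v[2],z));w=1-ig[0] if ig else 1
            e+=1-(np.minimum(r,k)*w).sum()/((np.maximum(r,k)*w).sum()+1e-6)
        return e/len(views)
    best=None
    for y in (yaws if yaws is not None else np.radians([-75,-45,-15,15,45,75])):
        q=minimize(f,[x0[0]/100,x0[1]/100,y],method='Nelder-Mead',options=dict(initial_simplex=np.array([[x0[0]/100,x0[1]/100,y]]*4)+np.vstack([np.zeros(3),np.diag([.15,.15,.2])]),xatol=1e-3,fatol=1e-4,maxfev=150))
        if best is None or q.fun<best.fun: best=q
    return best.x*[100,100,57.2958],1-best.fun
def near(p,q,uv,d=40):
    l=[a for a in spotter.trace(p,q) if np.hypot(a["box"][0]-uv[0],a["box"][1]-uv[1])<d]
    return l[0]["mask"].astype(np.float32) if l else None
E
cat > m1.py <<'E'
from h import *
st=env.state()
P={n:viewer.grab_frame(n) for n in("scene","side","wrist")};C={n:cam(P[n],st) for n in P}
def go(name,q,m,uvs,z=0,yaws=None,d=40):
    V=[];x0=None
    for n,uv in uvs.items():
        k=near(P[n],q,uv,d)
        if k is None: print(name,n,"no mask");continue
        V.append((C[n],k)); 
        if x0 is None:
            yy,xx=np.nonzero(k);x0=onz(C[n],(xx.mean(),yy.mean()),z+18)
    if V: print(name,*[ [*np.round(a,1)] if np.ndim(a) else round(a,3) for a in fit(V,m,x0,z,yaws)],flush=True)
go("basket","basket",BASKET,dict(scene=(318,240),side=(355,240)),20)
dd=fit
go("t_single","tray1",TRAY,dict(scene=(447,290),side=(363,395)))
go("stack","tray1",STACK,dict(scene=(455,375),side=(195,435)))
go("t_back","tray1",TRAY,dict(side=(430,230)))
go("hook","hook",HOOK,dict(scene=(200,200)),0,np.radians([-150,-120,-90,-60,-30,0,30,60,90,120,150,180]),60)
# dock: union of dock and basket
V=[]
for n,uv in dict(scene=(315,262),side=(345,268)).items():
    k=near(P[n],"dock",uv,30);b=near(P[n],"basket",(318,240) if n=="scene" else (355,240))
    if k is not None and b is not None: V.append((C[n],k,np.clip(b-k,0,1)))
    else: print("dock",n,k is None,b is None)
print("dock",fit(V,DOCK,onz(C["scene"],(315,261),0)))
for q,z in(("basket_bar",None),("hook_seat",None)):
    L=[(n,spotter.landmark_of(P[n],q)) for n in P];R=[ray(C[n],l[0]["position"]) for n,l in L if l and l[0]["score"]>.5]
    A=sum(np.eye(3)-np.outer(d,d)/(d@d) for o,d in R);b=sum((np.eye(3)-np.outer(d,d)/(d@d))@o for o,d in R)
    print(q,[n for n,l in L if l],np.linalg.solve(A,b).round(1))
for n,q,uv in(("scene","cup",(246,314)),("scene","mouse",(0,0)),("side","mouse",(280,224))):
    l=spotter.landmark_of(P[n],q)
    if l:print(q,onz(C[n],l[0]["position"],0).round())
E
time python3 m1.py
```

```text
basket [np.float64(519.6), np.float64(-35.5), np.float64(-1.5)] 0.916
t_single [np.float64(366.0), np.float64(250.8), np.float64(-0.2)] 0.953
stack [np.float64(542.9), np.float64(431.2), np.float64(12.0)] 0.86
t_back [np.float64(408.8), np.float64(-210.6), np.float64(8.5)] 0.966
hook [np.float64(620.7), np.float64(-331.0), np.float64(-29.1)] 0.534
dock (array([537.12883909, -34.90265917,   4.35020451]), np.float64(0.879603773355484))
basket_bar ['scene', 'side', 'wrist'] [487.  137.4 192.7]
hook_seat ['scene', 'side'] [ 623.6 -331.4  159.8]
cup [765.  20.   0.]
mouse [ 749. -114.    0.]
mouse [ 750. -109.    0.]
real	0m23.032s
user	0m22.748s
sys	0m4.995s
```

Emit:
apply_moves(delta_pos=[[0, -0.2, 0.3], [0, -0.5, 0.5], [0.1, -0.8, 0.7], [0.2, -1, 0.75], [0.2, -1, 0.75]], rot=[[0, 0, 0], [0, 0, 0], [0, 0, 0], [0, 0, 0], [0, 0, 0]], hand=[1, 1, 1, 1, 1])

```text
time_s: 3.12
ee_pos: [601.7, -125.3, 306.5]
ee_rot: [179.6, 0.2, 89.7]
force: [-0.2, 0.3, 0.3]
gripper_width: 91.0
gripper_force: 0.0
```

Emit:
apply_moves(delta_pos=[[0, -0.3, 0], [0, -0.6, 0], [0, -0.9, 0], [0, -1, 0]], rot=[[0, 0, 0], [0, 0, 0], [0, 0, 0], [0, 0, 0]], hand=[1, 1, 1, 1])

```text
time_s: 3.45
ee_pos: [598.4, -243.9, 302.9]
ee_rot: [-179.9, 0.1, 89.8]
force: [0.7, -0.3, 0.1]
gripper_width: 91.0
gripper_force: 0.0
```

Emit:
apply_moves(delta_pos=[[0, -0.3, 0], [0, -0.5, 0], [0, -0.7, 0], [0, -0.75, 0], [0, -0.75, 0], [0, -0.75, 0]], rot=[[0, 0, 0], [0, 0, 0], [0, 0, 0], [0, 0, 0], [0, 0, 0], [0, 0, 0]], hand=[1, 1, 1, 1, 1, 1])

```text
time_s: 3.95
ee_pos: [599.0, -328.9, 303.5]
ee_rot: [-180.0, -0.1, 90.0]
force: [0.5, 0.3, -0.1]
gripper_width: 91.3
gripper_force: 0.0
```

```bash
cat > m2.py <<'E'
from h import *
st=env.state();print(st["ee_pos"].round(1),st["time_s"])
P={n:viewer.grab_frame(n) for n in("wrist","scene","side")};C={n:cam(P[n],st) for n in P}
w=P["wrist"];save(w,"wrist1")
R=C["wrist"][2];print("axis",R[2].round(2))
for n in("scene","side","wrist"):
    for q in("hook","basket","dock","tray1"):
        print(n,q,[(np.round(a["box"]).tolist(),round(a["score"],2)) for a in spotter.trace(P[n],q)][:6])
yaws=np.radians([-45,-30,-15]);
V=[]
for n in("wrist","scene"):
    l=spotter.trace(P[n],"hook")
    if l: V.append((C[n],l[0]["mask"].astype(np.float32)))
print("hook",fit(V,HOOK,(620,-331),0,yaws))
a=place(HOOK,620.7,-331,np.radians(-29));vis=[]
for n in("wrist","scene","side"):
    im=P[n]["pixels"].copy()
    for m in (a,place(DOCK,537,-35,.076),place(BASKET,519.6,-35.5,-.026,20),place(TRAY,408.8,-210.6,np.radians(8.5))):
        for b in m: cv2.polylines(im,[cv2.convexHull(proj(C[n],b).round().astype(np.int32))],True,(255,0,0),1)
    vis.append(im)
cr=np.vstack([cv2.resize(vis[1][120:300,130:370],(320,240)),cv2.resize(vis[2][100:310,270:550],(320,240))])
o=np.hstack([cv2.resize(vis[0],(480,360)),np.zeros((360,0,3),np.uint8)]);o=np.vstack([o,np.zeros((120,480,3),np.uint8)])
o=np.hstack([o,cr]);cv2.imwrite("pics/fit1.png",o[:,:,::-1])
E
python3 m2.py
```

```text
[ 599.  -328.9  303.5] 3.95
axis [-0.   -0.23 -0.97]
scene hook [([202.0, 196.0, 52.0, 88.0], 0.97)]
scene basket [([320.0, 232.0, 64.0, 72.0], 0.9)]
scene dock [([313.0, 266.0, 73.0, 44.0], 0.61), ([446.0, 291.0, 83.0, 64.0], 0.58)]
scene tray1 [([310.0, 205.0, 63.0, 42.0], 0.86), ([456.0, 370.0, 94.0, 89.0], 0.84), ([451.0, 396.0, 82.0, 64.0], 0.8), ([448.0, 289.0, 80.0, 62.0], 0.75)]
side hook [([352.0, 158.0, 74.0, 78.0], 0.68), ([430.0, 232.0, 81.0, 54.0], 0.24)]
side basket [([352.0, 240.0, 66.0, 82.0], 0.77)]
side dock [([344.0, 269.0, 88.0, 49.0], 0.77), ([281.0, 220.0, 37.0, 31.0], 0.35)]
side tray1 [([430.0, 231.0, 79.0, 52.0], 0.97), ([195.0, 453.0, 131.0, 52.0], 0.89), ([363.0, 401.0, 120.0, 104.0], 0.89), ([192.0, 426.0, 145.0, 101.0], 0.64)]
wrist hook [([377.0, 231.0, 172.0, 125.0], 0.64)]
wrist basket []
wrist dock []
wrist tray1 [([149.0, 99.0, 162.0, 130.0], 0.56)]
hook (array([ 617.98846394, -330.32229077,  -14.0703812 ]), np.float64(0.5137985646724701))
```

View pics/fit1.png

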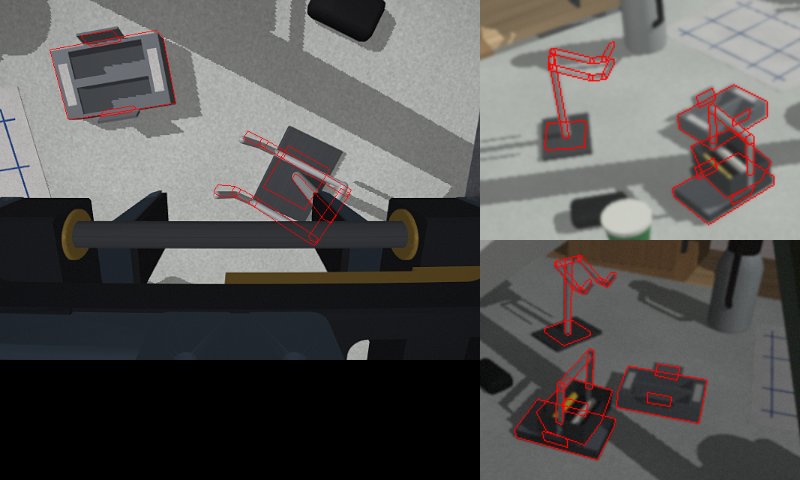

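The overlay shows dock, basket and back-tray fits on target; the hook's seat fits, but its yaw needs a refinement (foot larger than modelled). Refining with foot size free.

```bash
cat > m3.py <<'E'
from h import *
st=env.state()
P={n:viewer.grab_frame(n) for n in("wrist","scene","side")};C={n:cam(P[n],st) for n in P}
V=[];ig=np.zeros((480,640),np.float32);ig[258:]=1;ig[:,:]+=0
for n in P:
    l=spotter.trace(P[n],"hook");m=l[0]["mask"].astype(np.float32);print(n,m.sum())
    V.append((C[n],m,ig if n=="wrist" else ig*0))
best=None
for cx in(70,85):
  for hx in(45,52,60):
    for hy in(45,55):
        H=prong(1)+prong(-1)+[box(80,90,-5,5,0,190),box(81,89,-32,32,182,190),box(cx-hx,cx+hx,-hy,hy,0,10)]
        r=fit(V,H,(620,-331),0,np.radians([-25]));print(cx,hx,hy,r[0].round(1),round(r[1],3))
        if best is None or r[1]>best[1]: best=(r[0],r[1],H)
vis=[]
for (n,z,s) in(("wrist",(250,130,520,290),1),("scene",(160,140,240,250),1),("side",(300,110,400,200),1)):
    x0,y0,x1,y1=z;S=4 if n!="wrist" else 2
    im=cv2.resize(P[n]["pixels"],None,fx=S,fy=S,interpolation=cv2.INTER_CUBIC)
    for b in place(best[2],best[0][0],best[0][1],best[0][2]/57.2958): cv2.polylines(im,[cv2.convexHull((proj(C[n],b)*S).round().astype(np.int32))],True,(255,0,0),1)
    for c2 in cv2.findContours(cv2.resize(V[["wrist","scene","side"].index(n)][1],None,fx=S,fy=S).round().astype(np.uint8),0,2)[0]: cv2.drawContours(im,[c2],-1,(0,200,0),1)
    vis.append(im[y0*S:y1*S,x0*S:x1*S])
o=np.zeros((800,900,3),np.uint8);o[:320,:540]=vis[0];o[320:760,:320]=vis[1];o[320:680,340:740]=vis[2]
cv2.imwrite("pics/fit2.png",cv2.resize(o[:760,:760],(600,600))[:,:,::-1])
E
python3 m3.py
```

```text
wrist 10488.0
scene 3138.0
side 1844.0
70 45 45 [ 620.2 -333.8  -24.1] 0.439
70 45 55 [ 621.  -334.   -24.6] 0.484
70 52 45 [ 620.  -333.7  -24.4] 0.436
70 52 55 [ 621.6 -334.4  -24.9] 0.478
70 60 45 [ 619.2 -333.   -23.8] 0.433
70 60 55 [ 619.7 -333.1  -24.1] 0.473
85 45 45 [ 616.6 -331.4  -23.4] 0.467
85 45 55 [ 616.5 -331.6  -22.9] 0.519
85 52 45 [ 617.5 -332.7  -22.5] 0.482
85 52 55 [ 618.1 -332.5  -23.2] 0.537
85 60 45 [ 616.3 -331.1  -21.9] 0.453
85 60 55 [ 617.6 -332.8  -22.8] 0.502
```

View pics/fit2.png

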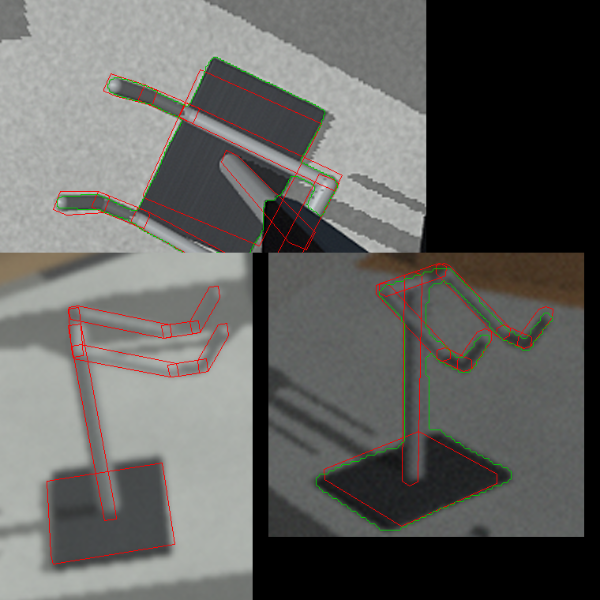

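Hook seat ≈ (618, -332), yaw ≈ -23.5°; the overlay follows prongs and foot in all three views. Going to grasp the basket bar.

Emit:
apply_moves(delta_pos=[[-0.2, 0.25, 0], [-0.4, 0.5, 0], [-0.55, 0.75, 0], [-0.66, 1, 0], [-0.66, 1, 0]], rot=[[0, 0, 0], [0, 0, 0], [0, 0, 0], [0, 0, 0], [0, 0, 0]], hand=[1, 1, 1, 1, 1])

```text
time_s: 5.52
ee_pos: [517.1, -205.5, 305.2]
ee_rot: [-180.0, -0.2, 90.2]
force: [-0.3, 0.4, 0.6]
gripper_width: 91.1
gripper_force: 0.0
```

Emit:
apply_moves(delta_pos=[[0, 0.3, 0], [0, 0.6, 0], [0, 0.9, 0], [0, 1, 0], [0, 1, 0]], rot=[[0, 0, 0], [0, 0, 0], [0, 0, 0], [0, 0, 0], [0, 0, 0]], hand=[1, 1, 1, 1, 1])

```text
time_s: 5.93
ee_pos: [520.1, -87.9, 304.3]
ee_rot: [180.0, -0.0, 90.2]
force: [-0.1, -0.6, 0.7]
gripper_width: 91.0
gripper_force: 0.0
```

Emit:
apply_moves(delta_pos=[[0, 0.2, -0.1], [0, 0.4, -0.3], [0, 0.45, -0.5], [0, 0.45, -0.7], [0, 0.45, -0.7], [0, 0.45, -0.7]], rot=[[0, 0, 0], [0, 0, 0], [0, 0, 0], [0, 0, 0], [0, 0, 0], [0, 0, 0]], hand=[1, 1, 1, 1, 1, 1])

```text
time_s: 6.43
ee_pos: [519.7, -37.1, 219.4]
ee_rot: [-179.9, 0.0, 90.0]
force: [-0.0, -0.2, 1.2]
gripper_width: 91.2
gripper_force: 0.0
```

```bash
python3 - <<'E'
from h import *
st=env.state();print(st["ee_pos"].round(1),st["ee_rot"].round(1),st["time_s"])
p=viewer.grab_frame("wrist");c=cam(p,st);im=p["pixels"].copy()
for m in (place(BASKET,519.6,-35.5,-.026,20),place(DOCK,537,-35,.076)):
    for b in m: cv2.polylines(im,[cv2.convexHull(proj(c,b).round().astype(np.int32))],True,(255,0,0),1)
cv2.imwrite("pics/w2.png",im[:,:,::-1])
E
```

```text
[519.7 -37.1 219.4] [-179.9    0.    90. ] 6.4333
```

View pics/w2.png

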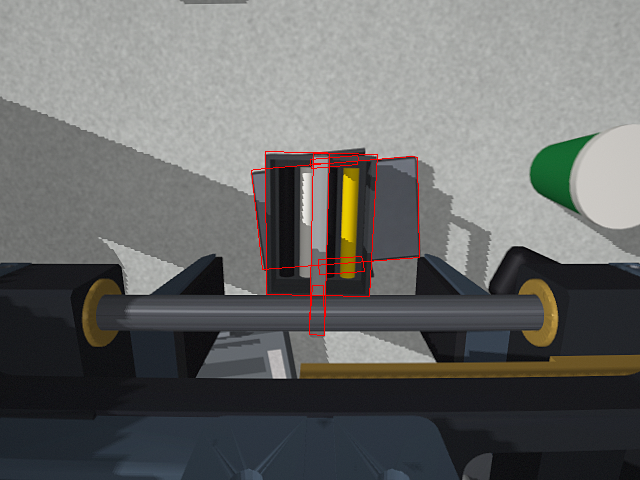

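The bar fit coincides with the picture, centred at column 318. Descending, closing, lifting.

Emit:
apply_moves(delta_pos=[[0, 0, -0.25], [0, 0, -0.5], [0, 0, -0.7], [0, 0, -0.78], [0, 0, -0.78]], rot=[[0, 0, 0], [0, 0, 0], [0, 0, 0], [0, 0, 0], [0, 0, 0]], hand=[1, 1, 1, 1, 1])

```text
time_s: 6.9
ee_pos: [519.6, -36.7, 125.7]
ee_rot: [-179.9, 0.0, 90.0]
force: [-1.0, 0.1, 1.3]
gripper_width: 91.3
gripper_force: 0.0
```

Emit:
apply_moves(delta_pos=[[0, 0, 0], [0, 0, 0], [0, 0, 0], [0, 0, 0], [0, 0, 0], [0, 0, 0], [0, 0, 0], [0, 0, 0], [0, 0, 0], [0, 0, 0]], rot=[[0, 0, 0], [0, 0, 0], [0, 0, 0], [0, 0, 0], [0, 0, 0], [0, 0, 0], [0, 0, 0], [0, 0, 0], [0, 0, 0], [0, 0, 0]], hand=[0, 0, 0, 0, 0, 0, 0, 0, 0, 0], newtons=25)

```text
time_s: 7.73
ee_pos: [519.8, -36.0, 126.3]
ee_rot: [-180.0, 0.0, 90.0]
force: [-0.0, -0.1, -1.0]
gripper_width: 27.5
gripper_force: 0.0
```

Emit:
apply_moves(delta_pos=[[0, 0, 0], [0, 0, 0], [0, 0, 0.1], [0, 0, 0.2], [0, 0, 0.35], [0, 0, 0.5], [0, 0, 0.65], [0, 0, 0.75], [0, 0, 0.75]], rot=[[0, 0, 0], [0, 0, 0], [0, 0, 0], [0, 0, 0], [0, 0, 0], [0, 0, 0], [0, 0, 0], [0, 0, 0], [0, 0, 0]], hand=[0, 0, 0, 0, 0, 0, 0, 0, 0])

```text
time_s: 8.48
ee_pos: [521.2, -36.1, 218.8]
ee_rot: [179.7, 0.0, 90.0]
force: [1.0, 0.0, -1.7]
gripper_width: 10.1
gripper_force: 25.0
```

```bash
python3 - <<'E'
from h import *
st=env.state();print(st["ee_pos"].round(1),st["ee_rot"].round(1),st["time_s"])
P={n:viewer.grab_frame(n) for n in("scene","side")};C={n:cam(P[n],st) for n in P}
V=[]
for n in P:
    l=spotter.trace(P[n],"basket");print(n,[(np.round(a["box"]).tolist(),round(a["score"],2)) for a in l[:2]])
    V.append((C[n],l[0]["mask"].astype(np.float32)))
B=[BASKET[0]]
for z in range(85,125,4):
    r=fit(V,B,(520,-36),z,[0]);print(z,r[0].round(1),round(r[1],3))
im=P["side"]["pixels"][60:330,200:520];cv2.imwrite("pics/s3.png",cv2.resize(im,(640,540))[:,:,::-1])
E
```

```text
[521.2 -36.1 218.8] [179.7   0.   90. ] 8.4833
scene [([319.0, 202.0, 67.0, 72.0], 0.89), ([447.0, 293.0, 78.0, 63.0], 0.29)]
side [([352.0, 202.0, 71.0, 88.0], 0.97)]
85 [528.2 -62.1  -4.1] 0.678
89 [519.7 -56.9   2.2] 0.707
93 [521.9 -52.3  -0.8] 0.744
97 [523.7 -48.1  -4.6] 0.775
101 [523.  -43.3  -2.4] 0.804
105 [522.3 -38.5  -1.2] 0.821
109 [520.9 -33.7  -1.3] 0.813
113 [522.4 -29.1  -3.6] 0.796
117 [523.2 -25.1  -6.5] 0.774
121 [519.7 -22.9  -3.9] 0.751
```

View pics/s3.png

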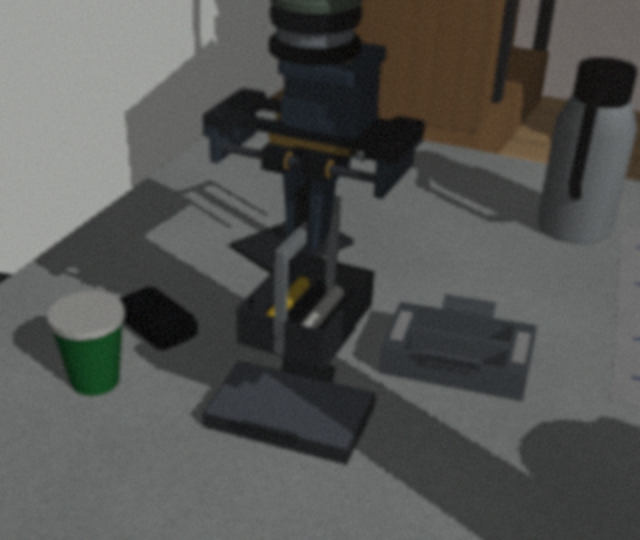

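Basket hangs level in the grip (bar about 13 mm above the TCP). Carrying it to the front of the hook, turning -22°.

Emit:
apply_moves(delta_pos=[[0.01, -0.06, 0], [0.03, -0.18, 0], [0.06, -0.32, 0], [0.1, -0.46, 0], [0.12, -0.6, 0], [0.15, -0.74, 0], [0.18, -0.88, 0], [0.2, -1, 0]], rot=[[0, 0, -0.01], [0, 0, -0.03], [0, 0, -0.05], [0, 0, -0.07], [0, 0, -0.09], [0, 0, -0.11], [0, 0, -0.12], [0, 0, -0.13]], hand=[0, 0, 0, 0, 0, 0, 0, 0])

```text
time_s: 9.35
ee_pos: [543.7, -157.6, 215.3]
ee_rot: [-179.9, 0.0, 78.7]
force: [-0.3, -0.5, -1.6]
gripper_width: 9.8
gripper_force: 25.0
```

Emit:
apply_moves(delta_pos=[[0, -0.13, 0], [0, -0.27, 0], [0, -0.41, 0], [0, -0.55, 0], [0, -0.69, 0], [0, -0.83, 0], [0, -0.94, 0], [0, -1, 0]], rot=[[0, 0, -0.02], [0, 0, -0.03], [0, 0, -0.05], [0, 0, -0.07], [0, 0, -0.09], [0, 0, -0.11], [0, 0, -0.12], [0, 0, -0.126]], hand=[0, 0, 0, 0, 0, 0, 0, 0])

```text
time_s: 10.02
ee_pos: [543.5, -277.8, 215.6]
ee_rot: [-180.0, 0.0, 67.9]
force: [0.2, 0.8, -1.2]
gripper_width: 9.6
gripper_force: 25.0
```

Emit:
apply_moves(delta_pos=[[0, -0.05, -0.04], [0, -0.1, -0.1], [0, -0.16, -0.15], [0, -0.205, -0.185], [0, -0.205, -0.185], [0, -0.205, -0.185]], rot=[[0, 0, 0], [0, 0, 0], [0, 0, 0], [0, 0, 0], [0, 0, 0], [0, 0, 0]], hand=[0, 0, 0, 0, 0, 0])

```text
time_s: 10.52
ee_pos: [543.6, -300.4, 193.6]
ee_rot: [-179.9, -0.0, 68.0]
force: [-0.1, 0.6, -2.0]
gripper_width: 9.8
gripper_force: 25.0
```

```bash
cat > ck.py <<'E'
from h import *
import sys
st=env.state();print(st["ee_pos"].round(1),st["ee_rot"].round(1),st["time_s"],st["force"].round(1),st["gripper_force"])
bx,by,bz,byaw=[float(a) for a in sys.argv[1:5]]
vis=[]
for n in("scene","side"):
    p=viewer.grab_frame(n);c=cam(p,st)
    l=spotter.landmark_of(p,"basket_bar");print(n,[(np.round(a["position"]),round(a["score"],2)) for a in l[:2]],"pred",proj(c,[[bx,by,bz]]).round())
    u=proj(c,[[618,-332.5,150]])[0];S=5
    im=cv2.resize(p["pixels"],None,fx=S,fy=S,interpolation=cv2.INTER_CUBIC)
    for m,col in((place(HOOK[:8],618,-332.5,-23.3/57.3),(255,0,0)),(place(BASKET,bx,by,byaw/57.3,bz-125),(0,220,0))):
        for b in m: cv2.polylines(im,[cv2.convexHull((proj(c,b)*S).round().astype(np.int32))],True,col,1)
    x0=int(max(0,min(640-80,u[0]-30)));y0=int(max(0,u[1]-50));vis.append(im[y0*S:y0*S+550,x0*S:x0*S+400])
cv2.imwrite(f"pics/{sys.argv[5]}.png",np.hstack(vis)[:,:,::-1])
E
python3 ck.py 544 -301 207.5 -23.5 s4
```

```text
[ 543.6 -300.4  193.6] [-179.9   -0.    68. ] 10.5167 [-0.1  0.6 -2. ] 24.981821179389954
scene [(array([246., 148.]), 0.96)] pred [[247. 148.]]
side [(array([395., 134.]), 0.87)] pred [[394. 130.]]
```

View pics/s4.png

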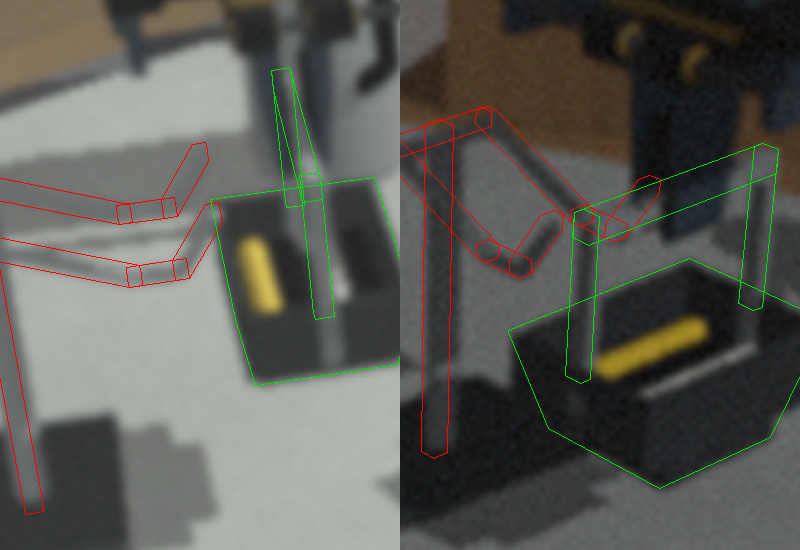

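The overlay matches: the basket is upright, perhaps 3 mm lower than assumed, in front of the tips. Raising 4 mm, going forward over the tips.

Emit:
apply_moves(delta_pos=[[0, 0, 0.035], [0.06, -0.026, 0.035], [0.15, -0.065, 0.035], [0.25, -0.108, 0.035], [0.35, -0.151, 0.035], [0.45, -0.194, 0.035], [0.54, -0.232, 0.035], [0.615, -0.266, 0.035], [0.615, -0.266, 0.035], [0.615, -0.266, 0.035]], rot=[[0, 0, 0], [0, 0, 0], [0, 0, 0], [0, 0, 0], [0, 0, 0], [0, 0, 0], [0, 0, 0], [0, 0, 0], [0, 0, 0], [0, 0, 0]], hand=[0, 0, 0, 0, 0, 0, 0, 0, 0, 0])

```text
time_s: 11.55
ee_pos: [618.0, -332.5, 198.1]
ee_rot: [-180.0, -0.0, 68.0]
force: [0.3, -0.2, -1.8]
gripper_width: 10.0
gripper_force: 25.0
```

```bash
python3 ck.py 618 -332.5 209 -23.5 s5
```

```text
[ 618.  -332.5  198.1] [-180.   -0.   68.] 11.55 [ 0.3 -0.2 -1.8] 24.981675446033478
scene [(array([216., 149.]), 0.7), (array([314., 211.]), 0.48)] pred [[216. 152.]]
side [(array([370., 122.]), 0.92)] pred [[369. 120.]]
```

View pics/s5.png

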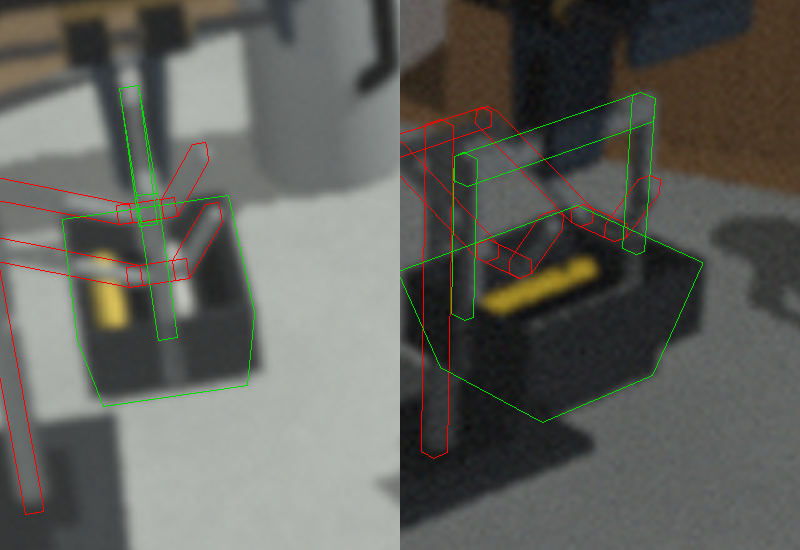

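Bar sits over the trough between both prongs. Lowering.

Emit:
apply_moves(delta_pos=[[0, 0, -0.05], [0, 0, -0.11], [0, 0, -0.17], [0, 0, -0.23], [0, 0, -0.28], [0, 0, -0.31], [0, 0, -0.33], [0, 0, -0.34], [0, 0, -0.34]], rot=[[0, 0, 0], [0, 0, 0], [0, 0, 0], [0, 0, 0], [0, 0, 0], [0, 0, 0], [0, 0, 0], [0, 0, 0], [0, 0, 0]], hand=[0, 0, 0, 0, 0, 0, 0, 0, 0])

```text
time_s: 12.5
ee_pos: [617.6, -332.5, 157.4]
ee_rot: [-180.0, -0.0, 68.0]
force: [-0.0, -1.0, -0.6]
gripper_width: 9.6
gripper_force: 25.0
```

Emit:
apply_moves(delta_pos=[[0, 0, -0.01], [0, 0, -0.02], [0, 0, -0.025], [0, 0, -0.025]], rot=[[0, 0, 0], [0, 0, 0], [0, 0, 0], [0, 0, 0]], hand=[0, 0, 0, 0])

```text
time_s: 12.83
ee_pos: [617.6, -332.5, 154.6]
ee_rot: [180.0, 0.0, 68.0]
force: [-0.9, -1.1, -0.8]
gripper_width: 9.6
gripper_force: 25.0
```

Emit:
apply_moves(delta_pos=[[0, 0, -0.01], [0, 0, -0.02], [0, 0, -0.03], [0, 0, -0.03], [0, 0, -0.03]], rot=[[0, 0, 0], [0, 0, 0], [0, 0, 0], [0, 0, 0], [0, 0, 0]], hand=[0, 0, 0, 0, 0])

```text
time_s: 13.25
ee_pos: [617.7, -332.5, 151.4]
ee_rot: [180.0, 0.0, 68.0]
force: [-1.3, -0.3, 1.4]
gripper_width: 9.9
gripper_force: 25.0
```

Emit:
apply_moves(delta_pos=[[0, 0, 0], [0, 0, 0], [0, 0, 0], [0, 0, 0], [0, 0, 0], [0, 0, 0], [0, 0, 0], [0, 0, 0]], rot=[[0, 0, 0], [0, 0, 0], [0, 0, 0], [0, 0, 0], [0, 0, 0], [0, 0, 0], [0, 0, 0], [0, 0, 0]], hand=[0.4, 0.4, 0.4, 0.4, 0.4, 0.4, 0.4, 0.4])

```text
time_s: 13.92
ee_pos: [617.6, -332.5, 150.9]
ee_rot: [180.0, 0.0, 68.0]
force: [0.2, -0.2, 0.3]
gripper_width: 36.5
gripper_force: 0.0
```

Emit:
apply_moves(delta_pos=[[0, 0, 0.05], [0, 0, 0.15], [0, 0, 0.3], [0, 0, 0.5], [0, 0, 0.7], [0, 0, 0.9], [0, 0, 1], [0, 0, 1]], rot=[[0, 0, 0], [0, 0, 0], [0, 0, 0], [0, 0, 0], [0, 0, 0], [0, 0, 0], [0, 0, 0], [0, 0, 0]], hand=[0.4, 0.4, 0.4, 0.4, 0.4, 0.4, 0.4, 0.4])

```text
time_s: 14.58
ee_pos: [619.0, -333.3, 276.6]
ee_rot: [179.5, 0.1, 68.0]
force: [-0.2, -0.4, 0.2]
gripper_width: 36.5
gripper_force: 0.0
```

```bash
python3 ck.py 618 -332.5 166 -23.5 s6
```

```text
[ 619.  -333.3  276.6] [1.795e+02 1.000e-01 6.800e+01] 14.5833 [-0.2 -0.4  0.2] 0.0
scene [(array([215., 163.]), 0.65)] pred [[218. 167.]]
side [(array([367., 137.]), 0.64), (array([360., 396.]), 0.31)] pred [[368. 136.]]
```

View pics/s6.png

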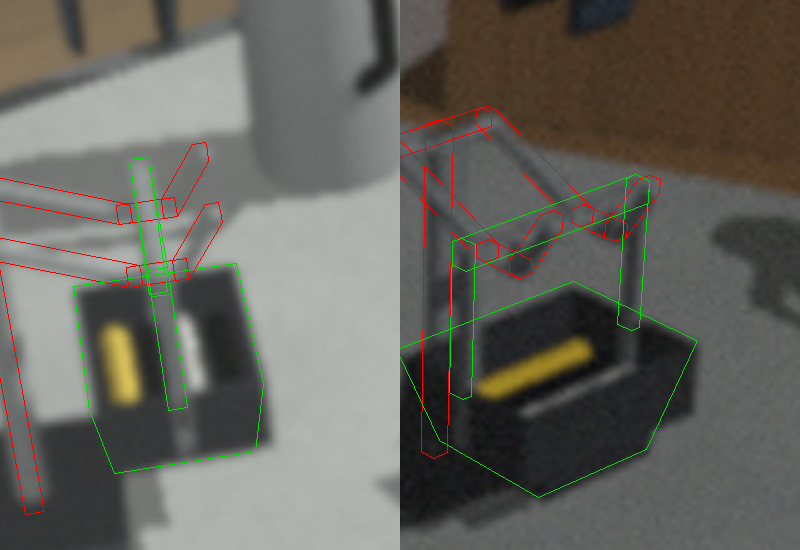

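Basket hangs on both prongs. Re-measure the dock and trays with a clear view.

```bash
cat > m4.py <<'E'
from h import *
st=env.state()
P={n:viewer.grab_frame(n) for n in("scene","side")};C={n:cam(P[n],st) for n in P}
M={(n,q):[(a["mask"].astype(np.float32),a["box"],a["score"]) for a in spotter.trace(P[n],q)] for n in P for q in("dock","tray1")}
for k in M: print(k,[(np.round(b[:2]).tolist(),round(s,2)) for _,b,s in M[k]])
def go(name,q,m,x,y,yaw,z=0):
    V=[]
    for n in P:
        r=render(C[n],place(m,x,y,yaw,z))
        best=max(M[n,q],key=lambda a:np.minimum(a[0],r).sum()/np.maximum(a[0],r).sum(),default=None)
        if best is not None and np.minimum(best[0],r).sum()/np.maximum(best[0],r).sum()>.3:
            V.append((C[n],best[0])); f=fit([V[-1]],m,(x,y),z,[yaw]);print("  ",n,f[0].round(1),round(f[1],3))
    if V: f=fit(V,m,(x,y),z,[yaw]);print(name,f[0].round(1),round(f[1],3),flush=True)
if __name__=="__main__":
    go("dock","dock",DOCK,537,-35,.07)
    go("single","tray1",TRAY,366,251,0)
    go("back","tray1",TRAY,409,-210.6,.148)
    go("stack","tray1",STACK,543,431,.2)
    go("top","tray1",TRAY,543,431,.2,36)
E
python3 m4.py
```

```text
('scene', 'dock') [([314.0, 261.0], 0.9), ([449.0, 402.0], 0.33)]
('scene', 'tray1') [([448.0, 400.0], 0.91), ([457.0, 370.0], 0.83), ([311.0, 206.0], 0.74), ([448.0, 293.0], 0.63)]
('side', 'dock') [([347.0, 266.0], 0.79), ([364.0, 401.0], 0.45), ([244.0, 231.0], 0.37), ([431.0, 234.0], 0.3)]
('side', 'tray1') [([428.0, 232.0], 0.88), ([363.0, 402.0], 0.66), ([193.0, 428.0], 0.62), ([195.0, 455.0], 0.57)]
   scene [536.6 -38.6   5.9] 0.954
   side [536.4 -33.6   5.4] 0.954
dock [537.  -37.3   5.6] 0.936
   scene [ 3.660e+02  2.501e+02 -3.000e-01] 0.96
   side [3.659e+02 2.525e+02 1.000e-01] 0.962
single [ 3.662e+02  2.514e+02 -2.000e-01] 0.954
   scene [ 412.  -214.6    9.4] 0.945
   side [ 408.  -210.3    8.7] 0.948
back [ 410.  -214.1    8.8] 0.934
   scene [535.4 426.7  12.3] 0.845
   side [547.6 430.8   8.4] 0.884
stack [542.2 430.2  11.3] 0.854
   scene [541.7 434.5  12.6] 0.949
   side [541.7 436.1  12.9] 0.961
top [541.7 435.4  12.9] 0.953
```

4 trays; dock (537,-36.5) yaw 5.6°. Going to the back tray (410,-213), yaw 8.8°.

Emit:
apply_moves(delta_pos=[[-0.1, 0.05, 0], [-0.3, 0.15, 0], [-0.5, 0.25, 0], [-0.7, 0.35, 0], [-0.9, 0.45, 0], [-1, 0.5, 0]], rot=[[0, 0, -0.05], [0, 0, -0.12], [0, 0, -0.19], [0, 0, -0.26], [0, 0, -0.32], [0, 0, -0.35]], hand=[0.4, 0.4, 0.4, 0.4, 0.4, 0.4])

```text
time_s: 15.58
ee_pos: [495.0, -271.1, 271.2]
ee_rot: [-179.9, 0.0, 37.7]
force: [0.0, -0.0, -0.4]
gripper_width: 36.7
gripper_force: 0.0
```

Emit:
apply_moves(delta_pos=[[-0.2, 0.13, -0.1], [-0.4, 0.26, -0.2], [-0.6, 0.4, -0.3], [-0.73, 0.5, -0.4], [-0.73, 0.5, -0.5], [-0.73, 0.5, -0.5]], rot=[[0, 0, -0.07], [0, 0, -0.14], [0, 0, -0.21], [0, 0, -0.28], [0, 0, -0.339], [0, 0, -0.339]], hand=[0.4, 0.4, 0.4, 0.4, 0.4, 0.4])

```text
time_s: 16.08
ee_pos: [407.9, -211.2, 209.3]
ee_rot: [-179.9, 0.2, 8.7]
force: [0.3, 0.5, -0.1]
gripper_width: 36.5
gripper_force: 0.0
```

Emit:
apply_moves(delta_pos=[[0, 0, -0.25], [0, 0, -0.5], [0, 0, -0.75], [0, 0, -0.9], [0, 0, -0.92], [0, 0, -0.92]], rot=[[0, 0, 0], [0, 0, 0], [0, 0, 0], [0, 0, 0], [0, 0, 0], [0, 0, 0]], hand=[0.4, 0.4, 0.4, 0.4, 0.4, 0.4])

```text
time_s: 16.58
ee_pos: [410.3, -212.8, 100.2]
ee_rot: [-180.0, 0.1, 8.9]
force: [-0.0, -0.7, -1.2]
gripper_width: 36.6
gripper_force: 0.0
```

```bash
cat > wr.py <<'E'
from h import *
import sys
x,y,yaw,z=[float(a) for a in sys.argv[1:5]]
st=env.state();print(st["ee_pos"].round(1),st["ee_rot"].round(1),st["qpos"].round(),st["time_s"])
p=viewer.grab_frame("wrist");c=cam(p,st);im=p["pixels"].copy()
m=place(TRAY+[box(-55,55,-6,6,4,36)]+[box(-55,55,6,45,36,36),box(-55,55,-45,-6,36,36)],x,y,yaw/57.3,z)
for b in m: cv2.polylines(im,[cv2.convexHull(proj(c,b).round().astype(np.int32))],True,(255,0,0),1)
cv2.imwrite(f"pics/{sys.argv[5]}.png",im[:,:,::-1])
E
python3 wr.py 410 -213 8.8 0 w7
```

```text
[ 410.3 -212.8  100.2] [-1.8e+02  1.0e-01  8.9e+00] [-29.  15. 113.  -0.  52.  52.] 16.5833
```

View pics/w7.png

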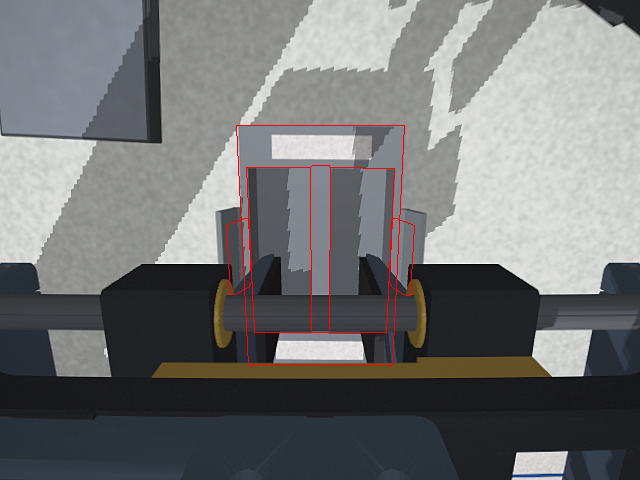

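The fit coincides with the tray rim and rib (tray 240–400 columns, rib at 320). Descend, grip, lift.

Emit:
apply_moves(delta_pos=[[0, 0, -0.25], [0, 0, -0.5], [0, 0, -0.65], [0, 0, -0.74], [0, 0, -0.77], [0, 0, -0.77]], rot=[[0, 0, 0], [0, 0, 0], [0, 0, 0], [0, 0, 0], [0, 0, 0], [0, 0, 0]], hand=[0.4, 0.4, 0.4, 0.4, 0.4, 0.4])

```text
time_s: 17.13
ee_pos: [411.1, -213.1, 8.8]
ee_rot: [179.9, -0.1, 8.8]
force: [0.1, 0.2, 0.5]
gripper_width: 36.3
gripper_force: 0.0
```

Emit:
apply_moves(delta_pos=[[0, 0, 0], [0, 0, 0], [0, 0, 0], [0, 0, 0], [0, 0, 0], [0, 0, 0], [0, 0, 0]], rot=[[0, 0, 0], [0, 0, 0], [0, 0, 0], [0, 0, 0], [0, 0, 0], [0, 0, 0], [0, 0, 0]], hand=[0, 0, 0, 0, 0, 0, 0], newtons=35)

```text
time_s: 17.72
ee_pos: [410.6, -212.8, 9.0]
ee_rot: [179.9, -0.1, 8.8]
force: [-0.6, -0.3, 5.8]
gripper_width: 11.7
gripper_force: 35.0
```

Emit:
apply_moves(delta_pos=[[0, 0, 0], [0, 0, 0.08], [0, 0, 0.2], [0, 0, 0.35], [0, 0, 0.5], [0, 0, 0.6], [0, 0, 0.65]], rot=[[0, 0, 0], [0, 0, 0], [0, 0, 0], [0, 0, 0], [0, 0, 0], [0, 0, 0], [0, 0, 0]], hand=[0, 0, 0, 0, 0, 0, 0])

```text
time_s: 18.3
ee_pos: [410.5, -212.8, 87.4]
ee_rot: [179.9, -0.1, 8.8]
force: [0.8, 1.0, -1.9]
gripper_width: 11.7
gripper_force: 35.0
```

Emit:
apply_moves(delta_pos=[[0.05, 0.07, 0], [0.13, 0.18, 0], [0.23, 0.32, 0], [0.33, 0.46, 0], [0.43, 0.6, 0], [0.52, 0.75, 0], [0.6, 0.88, 0], [0.65, 1, 0]], rot=[[0, 0, 0], [0, 0, 0], [0, 0, -0.01], [0, 0, -0.02], [0, 0, -0.03], [0, 0, -0.037], [0, 0, -0.037], [0, 0, -0.037]], hand=[0, 0, 0, 0, 0, 0, 0, 0])

```text
time_s: 18.97
ee_pos: [488.4, -90.6, 84.8]
ee_rot: [-180.0, 0.1, 5.6]
force: [-0.0, -0.2, -1.3]
gripper_width: 11.8
gripper_force: 35.0
```

Emit:
apply_moves(delta_pos=[[0.07, 0.13, 0], [0.13, 0.26, 0], [0.17, 0.36, 0], [0.2, 0.42, 0], [0.2, 0.45, 0], [0.2, 0.45, 0], [0.2, 0.45, -0.1], [0.2, 0.45, -0.2], [0.2, 0.45, -0.2]], rot=[[0, 0, 0], [0, 0, 0], [0, 0, 0], [0, 0, 0], [0, 0, 0], [0, 0, 0], [0, 0, 0], [0, 0, 0], [0, 0, 0]], hand=[0, 0, 0, 0, 0, 0, 0, 0, 0])

```text
time_s: 19.72
ee_pos: [509.8, -39.0, 60.3]
ee_rot: [-180.0, 0.3, 5.6]
force: [-0.2, 0.9, -2.1]
gripper_width: 11.4
gripper_force: 35.0
```

```bash
cat > pv.py <<'E'
from m4 import *
import sys
x,y,yaw,z=[float(a) for a in sys.argv[1:5]]
print(st["ee_pos"].round(1),st["ee_rot"].round(1),st["time_s"],st["force"].round(1))
go("held","tray1",TRAY,x,y,yaw/57.3,z)
for a in sys.argv[5:]:
    v=[float(q) for q in a.split(",")];go("other","tray1",TRAY,v[0],v[1],v[2]/57.3,v[3])
E
python3 pv.py 512 -39 5.6 54
```

```text
('scene', 'dock') [([314.0, 269.0], 0.95)]
('scene', 'tray1') [([458.0, 371.0], 0.89), ([451.0, 402.0], 0.88), ([322.0, 242.0], 0.58)]
('side', 'dock') [([342.0, 275.0], 0.83), ([243.0, 229.0], 0.49), ([190.0, 429.0], 0.42)]
('side', 'tray1') [([358.0, 246.0], 0.92), ([363.0, 401.0], 0.84), ([193.0, 454.0], 0.73), ([193.0, 428.0], 0.65)]
[509.8 -39.   60.3] [-180.     0.3    5.6] 19.7167 [-0.2  0.9 -2.1]
   scene [512.6 -36.9   3.6] 0.665
   side [506.9 -33.3   5.3] 0.703
held [509.2 -35.7   4.3] 0.67
```

Emit:
apply_moves(delta_pos=[[0, 0, -0.05], [0, 0, -0.1], [0, 0, -0.15], [0, 0, -0.2], [0, 0, -0.24], [0, 0, -0.27], [0, 0, -0.28], [0, 0, -0.28]], rot=[[0, 0, 0], [0, 0, 0], [0, 0, 0], [0, 0, 0], [0, 0, 0], [0, 0, 0], [0, 0, 0], [0, 0, 0]], hand=[0, 0, 0, 0, 0, 0, 0, 0])

```text
time_s: 20.68
ee_pos: [511.6, -38.4, 28.9]
ee_rot: [-180.0, 0.1, 5.6]
force: [-2.5, -0.3, 4.0]
gripper_width: 12.1
gripper_force: 35.0
```

Emit:
apply_moves(delta_pos=[[0, 0, 0], [0, 0, 0], [0, 0, 0], [0, 0, 0], [0, 0, 0], [0, 0, 0]], rot=[[0, 0, 0], [0, 0, 0], [0, 0, 0], [0, 0, 0], [0, 0, 0], [0, 0, 0]], hand=[0.4, 0.4, 0.4, 0.4, 0.4, 0.4])

```text
time_s: 21.18
ee_pos: [512.1, -38.5, 28.5]
ee_rot: [180.0, -0.0, 5.6]
force: [-0.2, 0.6, 0.1]
gripper_width: 36.7
gripper_force: 0.0
```

Emit:
apply_moves(delta_pos=[[0, 0, 0.1], [0, 0, 0.25], [0, 0, 0.5], [0, 0, 0.75], [0, 0, 0.95], [0, 0, 1]], rot=[[0, 0, 0], [0, 0, 0], [0, 0, 0], [0, 0, 0], [0, 0, 0], [0, 0, 0]], hand=[0.4, 0.4, 0.4, 0.4, 0.4, 0.4])

```text
time_s: 21.68
ee_pos: [514.5, -38.8, 152.6]
ee_rot: [179.9, -0.5, 5.6]
force: [0.6, 0.0, 0.2]
gripper_width: 36.4
gripper_force: 0.0
```

Emit:
apply_moves(delta_pos=[[-0.15, 0.2, 0], [-0.3, 0.45, 0], [-0.45, 0.7, 0], [-0.6, 0.9, 0], [-0.7, 1, 0]], rot=[[0, 0, 0], [0, 0, -0.02], [0, 0, -0.04], [0, 0, -0.06], [0, 0, -0.067]], hand=[0.4, 0.4, 0.4, 0.4, 0.4])

```text
time_s: 22.1
ee_pos: [425.6, 83.3, 147.6]
ee_rot: [-180.0, 0.1, -0.1]
force: [0.4, 0.6, 0.3]
gripper_width: 36.5
gripper_force: 0.0
```

```bash
python3 pv.py 512 -38.7 5.6 20 366,251,0,0 541,435,13,36
```

```text
('scene', 'dock') [([314.0, 271.0], 0.96)]
('scene', 'tray1') [([449.0, 394.0], 0.79), ([319.0, 247.0], 0.61), ([450.0, 291.0], 0.61), ([457.0, 370.0], 0.57)]
('side', 'dock') [([341.0, 267.0], 0.81)]
('side', 'tray1') [([356.0, 259.0], 0.7), ([365.0, 403.0], 0.7), ([192.0, 428.0], 0.58)]
[425.6  83.3 147.6] [-1.8e+02  1.0e-01 -1.0e-01] 22.1 [0.4 0.6 0.3]
   scene [510.1 -42.3   5.5] 0.954
   side [509.7 -34.5   5.3] 0.619
held [510.4 -40.    5.1] 0.767
   scene [364.5 249.7  -0.8] 0.951
   side [365.2 251.9  -0.4] 0.96
other [365.6 250.8  -0.8] 0.952
   scene [541.9 434.8  12.9] 0.956
   side [541.5 436.4  13. ] 0.964
other [542.1 435.3  13.1] 0.957
```

Tray 1 seated within ~2 mm. Fetching the single tray at (365.6, 250.8).

Emit:
apply_moves(delta_pos=[[-0.1, 0.25, 0], [-0.2, 0.5, 0], [-0.3, 0.75, 0], [-0.37, 1, 0]], rot=[[0, 0, 0], [0, 0, 0], [0, 0, 0], [0, 0, 0]], hand=[0.4, 0.4, 0.4, 0.4])

```text
time_s: 22.73
ee_pos: [383.6, 201.8, 148.4]
ee_rot: [180.0, 0.0, -0.3]
force: [1.5, 0.6, 0.7]
gripper_width: 36.3
gripper_force: 0.0
```

Emit:
apply_moves(delta_pos=[[-0.1, 0.25, 0], [-0.15, 0.4, -0.2], [-0.15, 0.41, -0.4], [-0.15, 0.41, -0.4], [-0.15, 0.41, -0.4]], rot=[[0, 0, 0], [0, 0, 0], [0, 0, 0], [0, 0, 0], [0, 0, 0]], hand=[0.4, 0.4, 0.4, 0.4, 0.4])

```text
time_s: 23.15
ee_pos: [365.6, 249.9, 99.7]
ee_rot: [179.9, 0.1, -0.2]
force: [0.6, -0.0, 0.8]
gripper_width: 37.0
gripper_force: 0.0
```

Emit:
apply_moves(delta_pos=[[0, 0, -0.25], [0, 0, -0.5], [0, 0, -0.65], [0, 0, -0.74], [0, 0, -0.77], [0, 0, -0.77]], rot=[[0, 0, 0], [0, 0, 0], [0, 0, 0], [0, 0, 0], [0, 0, 0], [0, 0, 0]], hand=[0.4, 0.4, 0.4, 0.4, 0.4, 0.4])

```text
time_s: 23.65
ee_pos: [366.7, 250.3, 8.5]
ee_rot: [-180.0, -0.0, -0.3]
force: [-0.1, 0.3, 0.6]
gripper_width: 36.6
gripper_force: 0.0
```

Emit:
apply_moves(delta_pos=[[0, 0, 0], [0, 0, 0], [0, 0, 0], [0, 0, 0], [0, 0, 0], [0, 0, 0], [0, 0, 0]], rot=[[0, 0, 0], [0, 0, 0], [0, 0, 0], [0, 0, 0], [0, 0, 0], [0, 0, 0], [0, 0, 0]], hand=[0, 0, 0, 0, 0, 0, 0], newtons=35)

```text
time_s: 24.23
ee_pos: [366.1, 250.9, 9.0]
ee_rot: [-180.0, -0.1, -0.1]
force: [-0.2, -2.4, 7.2]
gripper_width: 11.9
gripper_force: 35.0
```

Emit:
apply_moves(delta_pos=[[0, 0, 0], [0, 0, 0.08], [0, 0, 0.2], [0, 0, 0.35], [0, 0, 0.55], [0, 0, 0.75], [0, 0, 0.9], [0, 0, 1]], rot=[[0, 0, 0], [0, 0, 0], [0, 0, 0], [0, 0, 0], [0, 0, 0], [0, 0, 0], [0, 0, 0], [0, 0, 0]], hand=[0, 0, 0, 0, 0, 0, 0, 0])

```text
time_s: 24.9
ee_pos: [365.9, 251.0, 129.9]
ee_rot: [-179.9, -0.1, -0.1]
force: [-1.0, 0.2, -2.2]
gripper_width: 11.7
gripper_force: 35.0
```

Emit:
apply_moves(delta_pos=[[0.03, -0.06, 0], [0.09, -0.16, 0], [0.17, -0.29, 0], [0.25, -0.43, 0], [0.33, -0.57, 0], [0.41, -0.71, 0], [0.5, -0.85, 0], [0.6, -1, 0]], rot=[[0, 0, 0], [0, 0, 0.01], [0, 0, 0.02], [0, 0, 0.03], [0, 0, 0.04], [0, 0, 0.05], [0, 0, 0.06], [0, 0, 0.067]], hand=[0, 0, 0, 0, 0, 0, 0, 0])

```text
time_s: 25.57
ee_pos: [436.9, 129.1, 126.8]
ee_rot: [180.0, 0.2, 5.7]
force: [-0.4, 0.3, -1.1]
gripper_width: 11.8
gripper_force: 35.0
```

Emit:
apply_moves(delta_pos=[[0.08, -0.14, 0], [0.17, -0.28, 0], [0.25, -0.42, 0], [0.34, -0.56, 0], [0.42, -0.7, 0], [0.51, -0.85, 0], [0.6, -1, 0]], rot=[[0, 0, 0], [0, 0, 0], [0, 0, 0], [0, 0, 0], [0, 0, 0], [0, 0, 0], [0, 0, 0]], hand=[0, 0, 0, 0, 0, 0, 0])

```text
time_s: 26.15
ee_pos: [508.9, 9.2, 126.6]
ee_rot: [-180.0, 0.2, 5.6]
force: [0.6, 0.8, -3.1]
gripper_width: 11.8
gripper_force: 35.0
```

Emit:
apply_moves(delta_pos=[[0.08, -0.13, 0], [0.15, -0.25, 0], [0.2, -0.33, 0], [0.235, -0.38, 0], [0.237, -0.385, 0], [0.237, -0.385, -0.1], [0.237, -0.385, -0.2], [0.237, -0.385, -0.25], [0.237, -0.385, -0.25]], rot=[[0, 0, 0], [0, 0, 0], [0, 0, 0], [0, 0, 0], [0, 0, 0], [0, 0, 0], [0, 0, 0], [0, 0, 0], [0, 0, 0]], hand=[0, 0, 0, 0, 0, 0, 0, 0, 0])

```text
time_s: 26.9
ee_pos: [536.3, -34.8, 96.6]
ee_rot: [-179.9, 0.2, 5.6]
force: [0.3, -0.9, -2.4]
gripper_width: 11.9
gripper_force: 35.0
```

```bash
python3 pv.py 538 -35.5 5.6 90 512,-38.7,5.6,20
```

```text
('scene', 'dock') [([314.0, 270.0], 0.93), ([451.0, 399.0], 0.53)]
('scene', 'tray1') [([457.0, 371.0], 0.95), ([452.0, 394.0], 0.87), ([319.0, 253.0], 0.77), ([312.0, 234.0], 0.61)]
('side', 'dock') [([339.0, 271.0], 0.81), ([358.0, 264.0], 0.69), ([381.0, 160.0], 0.59)]
('side', 'tray1') [([192.0, 428.0], 0.89), ([195.0, 453.0], 0.79), ([346.0, 233.0], 0.74), ([355.0, 263.0], 0.65)]
[536.3 -34.8  96.6] [-179.9    0.2    5.6] 26.9 [ 0.3 -0.9 -2.4]
   scene [540.  -32.5   6.9] 0.658
   side [534.2 -31.    5.9] 0.711
held [536.5 -31.4   4.6] 0.675
   scene [511.9 -37.6   6.3] 0.507
   side [510.6 -36.2   5.8] 0.652
other [511.  -36.5   5.8] 0.578
```

Emit:
apply_moves(delta_pos=[[0, 0, -0.05], [0, 0, -0.1], [0, 0, -0.15], [0, 0, -0.2], [0, 0, -0.24], [0, 0, -0.27], [0, 0, -0.28], [0, 0, -0.28]], rot=[[0, 0, 0], [0, 0, 0], [0, 0, 0], [0, 0, 0], [0, 0, 0], [0, 0, 0], [0, 0, 0], [0, 0, 0]], hand=[0, 0, 0, 0, 0, 0, 0, 0])

```text
time_s: 27.87
ee_pos: [537.5, -35.5, 64.9]
ee_rot: [-180.0, 0.1, 5.6]
force: [-2.9, -0.0, 3.6]
gripper_width: 12.0
gripper_force: 35.0
```

Emit:
apply_moves(delta_pos=[[0, 0, 0], [0, 0, 0], [0, 0, 0], [0, 0, 0], [0, 0, 0], [0, 0, 0]], rot=[[0, 0, 0], [0, 0, 0], [0, 0, 0], [0, 0, 0], [0, 0, 0], [0, 0, 0]], hand=[0.4, 0.4, 0.4, 0.4, 0.4, 0.4])

```text
time_s: 28.37
ee_pos: [538.1, -35.5, 64.5]
ee_rot: [180.0, -0.0, 5.6]
force: [-0.3, -0.1, 0.1]
gripper_width: 36.6
gripper_force: 0.0
```

Emit:
apply_moves(delta_pos=[[0, 0, 0.1], [0, 0, 0.25], [0, 0, 0.5], [0, 0, 0.75], [0, 0, 0.95], [0, 0, 1]], rot=[[0, 0, 0], [0, 0, 0], [0, 0, 0], [0, 0, 0], [0, 0, 0], [0, 0, 0]], hand=[0.4, 0.4, 0.4, 0.4, 0.4, 0.4])

```text
time_s: 28.87
ee_pos: [540.5, -35.7, 188.9]
ee_rot: [179.9, -0.5, 5.6]
force: [1.0, 0.3, -0.5]
gripper_width: 36.1
gripper_force: 0.0
```

Emit:
apply_moves(delta_pos=[[0, 0.2, 0], [0, 0.45, 0], [0, 0.7, 0], [0, 0.9, 0], [0.03, 1, 0]], rot=[[0, 0, 0], [0, 0, 0.02], [0, 0, 0.05], [0, 0, 0.08], [0, 0, 0.086]], hand=[0.4, 0.4, 0.4, 0.4, 0.4])

```text
time_s: 29.28
ee_pos: [540.6, 86.8, 183.7]
ee_rot: [-179.9, 0.1, 13.2]
force: [0.2, 0.2, 0.4]
gripper_width: 36.1
gripper_force: 0.0
```

Emit:
apply_moves(delta_pos=[[0, 0.25, 0], [0, 0.5, 0], [0, 0.75, 0], [0, 1, 0]], rot=[[0, 0, 0], [0, 0, 0], [0, 0, 0], [0, 0, 0]], hand=[0.4, 0.4, 0.4, 0.4])

```text
time_s: 29.62
ee_pos: [541.7, 205.2, 183.8]
ee_rot: [180.0, 0.1, 12.9]
force: [0.0, -0.3, 0.3]
gripper_width: 36.7
gripper_force: 0.0
```

```bash
python3 pv.py 538 -36 5.6 56 512,-38.7,5.6,20 541,435,13,36
```

```text
('scene', 'dock') [([315.0, 271.0], 0.73)]
('scene', 'tray1') [([450.0, 394.0], 0.96), ([330.0, 253.0], 0.86), ([312.0, 241.0], 0.85), ([457.0, 371.0], 0.58)]
('side', 'dock') [([340.0, 276.0], 0.78), ([356.0, 266.0], 0.23)]
('side', 'tray1') [([345.0, 242.0], 0.98), ([195.0, 456.0], 0.75), ([191.0, 426.0], 0.58)]
[541.7 205.2 183.8] [1.80e+02 1.00e-01 1.29e+01] 29.6167 [ 0.  -0.3  0.3]
   scene [536.5 -39.3   7. ] 0.956
   side [537.1 -35.1   6.2] 0.942
held [536.7 -37.9   6.6] 0.942
   scene [511.2 -76.3   5.3] 0.895
   side [555.4 -78.6   6.2] 0.882
other [549.6 -74.6   5.6] 0.726
   scene [540.9 434.7  13.3] 0.944
   side [541.6 436.5  13.2] 0.963
other [541.6 435.5  13.4] 0.95
```

Tray 2 seated in line with the dock. Fetching the top tray of the stack at (541.6, 435.4).

Emit:
apply_moves(delta_pos=[[0, 0.25, 0], [0, 0.5, 0], [0, 0.75, 0], [0, 1, 0]], rot=[[0, 0, 0], [0, 0, 0], [0, 0, 0], [0, 0, 0]], hand=[0.4, 0.4, 0.4, 0.4])

```text
time_s: 30.25
ee_pos: [542.2, 323.9, 184.6]
ee_rot: [180.0, -0.0, 12.8]
force: [0.7, 0.1, 0.2]
gripper_width: 36.4
gripper_force: 0.0
```

Emit:
apply_moves(delta_pos=[[0, 0.3, 0], [0, 0.6, 0], [0, 0.85, 0], [0, 0.925, -0.2], [0, 0.925, -0.4], [0, 0.925, -0.4], [0, 0.925, -0.4]], rot=[[0, 0, 0], [0, 0, 0], [0, 0, 0], [0, 0, 0], [0, 0, 0], [0, 0, 0], [0, 0, 0]], hand=[0.4, 0.4, 0.4, 0.4, 0.4, 0.4, 0.4])

```text
time_s: 30.83
ee_pos: [541.5, 433.6, 135.2]
ee_rot: [179.9, 0.2, 12.9]
force: [0.2, 0.7, -1.0]
gripper_width: 36.5
gripper_force: 0.0
```

```bash
python3 wr.py 541.7 435.4 13.1 36 w8
```

```text
[541.5 433.6 135.2] [179.9   0.2  12.9] [ 38.  32.  79.  -0.  70. 115.] 30.8333
```

View pics/w8.png

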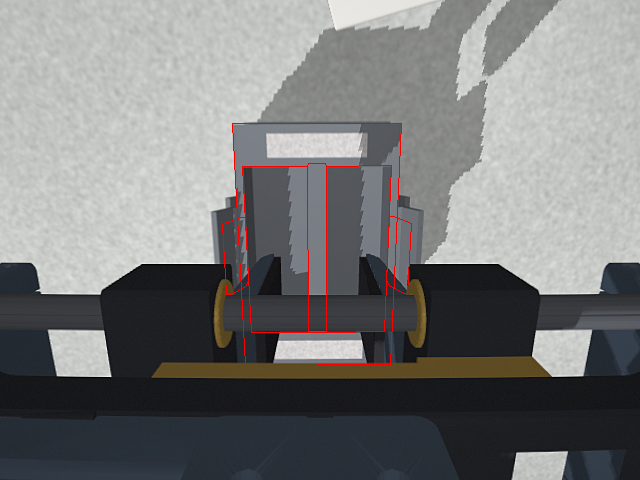

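Fit aligned with the top tray (rim 235–400 columns). Grip and lift.

Emit:
apply_moves(delta_pos=[[0, 0, -0.25], [0, 0, -0.5], [0, 0, -0.65], [0, 0, -0.74], [0, 0, -0.768], [0, 0, -0.768]], rot=[[0, 0, 0], [0, 0, 0], [0, 0, 0], [0, 0, 0], [0, 0, 0], [0, 0, 0]], hand=[0.4, 0.4, 0.4, 0.4, 0.4, 0.4])

```text
time_s: 31.38
ee_pos: [542.5, 435.3, 45.3]
ee_rot: [-180.0, -0.1, 12.9]
force: [-0.1, -0.5, 0.6]
gripper_width: 36.8
gripper_force: 0.0
```

Emit:
apply_moves(delta_pos=[[0, 0, 0], [0, 0, 0], [0, 0, 0], [0, 0, 0], [0, 0, 0], [0, 0, 0], [0, 0, 0]], rot=[[0, 0, 0], [0, 0, 0], [0, 0, 0], [0, 0, 0], [0, 0, 0], [0, 0, 0], [0, 0, 0]], hand=[0, 0, 0, 0, 0, 0, 0], newtons=35)

```text
time_s: 31.97
ee_pos: [542.2, 435.6, 45.6]
ee_rot: [-180.0, -0.1, 13.0]
force: [0.0, -2.0, 6.4]
gripper_width: 12.1
gripper_force: 35.0
```

Emit:
apply_moves(delta_pos=[[0, 0, 0], [0, 0, 0.04], [0, 0, 0.1], [0, 0, 0.18], [0, 0, 0.3], [0, 0, 0.45], [0, 0, 0.6], [0, 0, 0.8], [0, 0, 0.95], [0, 0, 1]], rot=[[0, 0, 0], [0, 0, 0], [0, 0, 0], [0, 0, 0], [0, 0, 0], [0, 0, 0], [0, 0, 0], [0, 0, 0], [0, 0, 0], [0, 0, 0]], hand=[0, 0, 0, 0, 0, 0, 0, 0, 0, 0])

```text
time_s: 32.8
ee_pos: [542.9, 436.6, 168.5]
ee_rot: [-179.8, -0.3, 13.0]
force: [0.9, 0.3, -1.2]
gripper_width: 11.6
gripper_force: 35.0
```

Emit:
apply_moves(delta_pos=[[-0.01, -0.06, 0], [-0.03, -0.16, 0], [-0.05, -0.3, 0], [-0.08, -0.45, 0], [-0.1, -0.6, 0], [-0.12, -0.75, 0], [-0.14, -0.9, 0], [-0.16, -1, 0]], rot=[[0, 0, 0], [0, 0, -0.01], [0, 0, -0.02], [0, 0, -0.03], [0, 0, -0.05], [0, 0, -0.065], [0, 0, -0.08], [0, 0, -0.086]], hand=[0, 0, 0, 0, 0, 0, 0, 0])

```text
time_s: 33.47
ee_pos: [521.0, 312.8, 162.7]
ee_rot: [179.9, 0.2, 5.5]
force: [0.9, 0.8, -3.3]
gripper_width: 11.8
gripper_force: 35.0
```

Emit:
apply_moves(delta_pos=[[0, -0.15, 0], [0, -0.3, 0], [0, -0.45, 0], [0, -0.6, 0], [0, -0.75, 0], [0, -0.9, 0], [0, -1, 0]], rot=[[0, 0, 0], [0, 0, 0], [0, 0, 0], [0, 0, 0], [0, 0, 0], [0, 0, 0], [0, 0, 0]], hand=[0, 0, 0, 0, 0, 0, 0])

```text
time_s: 34.05
ee_pos: [521.4, 193.6, 163.4]
ee_rot: [179.9, 0.1, 5.6]
force: [-0.1, 0.2, -2.9]
gripper_width: 11.7
gripper_force: 35.0
```

```bash
python3 pv.py 537 -37 6 56 541,435,13,0
```

```text
('scene', 'dock') [([386.0, 259.0], 0.2)]
('scene', 'tray1') [([452.0, 384.0], 0.94), ([386.0, 259.0], 0.89), ([311.0, 238.0], 0.87), ([327.0, 254.0], 0.64)]
('side', 'dock') [([360.0, 285.0], 0.81)]
('side', 'tray1') [([291.0, 272.0], 0.8), ([376.0, 264.0], 0.73), ([355.0, 240.0], 0.6), ([195.0, 435.0], 0.57)]
[521.4 193.6 163.4] [1.799e+02 1.000e-01 5.600e+00] 34.05 [-0.1  0.2 -2.9]
   scene [536.9 -45.    4.2] 0.953
   side [534.5 -46.5  -1.5] 0.742
held [536.7 -45.2   4.2] 0.842
   scene [544.2 435.9  13. ] 0.944
   side [544.9 437.   12.8] 0.964
other [544.6 436.7  13. ] 0.953
```

Stack's second tray reads ~6 mm different; checking by eye.

```bash
cat > ov.py <<'E'
from h import *
import sys
st=env.state();vis=[]
T=[[float(q) for q in a.split(",")] for a in sys.argv[2:]]
for n in("scene","side"):
    p=viewer.grab_frame(n);c=cam(p,st);S=4
    im=cv2.resize(p["pixels"],None,fx=S,fy=S,interpolation=cv2.INTER_CUBIC)
    cols=[(255,0,0),(0,255,0),(60,120,255),(255,255,0)]
    for m,col in [(place(DOCK[:1],537,-36.5,5.6/57.3),(255,0,255))]+[(place([t2[0],np.array(TRAY[0][1::2])],t[0],t[1],t[2]/57.3,t[3]),cols[i]) for i,t in enumerate(T) for t2 in[TRAY]]:
        for b in m: cv2.polylines(im,[cv2.convexHull((proj(c,b)*S).round().astype(np.int32))],True,col,1)
    u=proj(c,[[530,-36,60]])[0];x0=int(u[0]-50)*S;y0=int(u[1]-55)*S
    vis.append(im[y0:y0+460,x0:x0+400])
cv2.imwrite(f"pics/{sys.argv[1]}.png",np.hstack(vis)[:,:,::-1])
E
python3 ov.py o9 512,-38.7,5.6,20 537,-36.5,5.6,56
python3 -c "
from m4 import *
go('t2','tray1',TRAY,537,-40,.09,56)
M['scene','tray1']=[a for a in M['scene','tray1'] if abs(a[1][0]-327)<8 and abs(a[1][1]-254)<8]
go('t1','tray1',TRAY,512,-39,.09,20)"
```

```text
('scene', 'dock') [([309.0, 273.0], 0.55)]
('scene', 'tray1') [([328.0, 252.0], 0.95), ([311.0, 239.0], 0.87), ([384.0, 259.0], 0.67), ([452.0, 383.0], 0.66), ([203.0, 194.0], 0.61)]
('side', 'dock') []
('side', 'tray1') [([352.0, 240.0], 0.97), ([196.0, 436.0], 0.7), ([290.0, 274.0], 0.7), ([377.0, 263.0], 0.62)]
   scene [536.8 -44.3   5. ] 0.959
   side [533.4 -44.    0.6] 0.788
t2 [536.1 -43.7   4.4] 0.868
   side [552.8 -95.3  -0.6] 0.828
t1 [552.8 -95.3  -0.6] 0.828
```

View pics/o9.png

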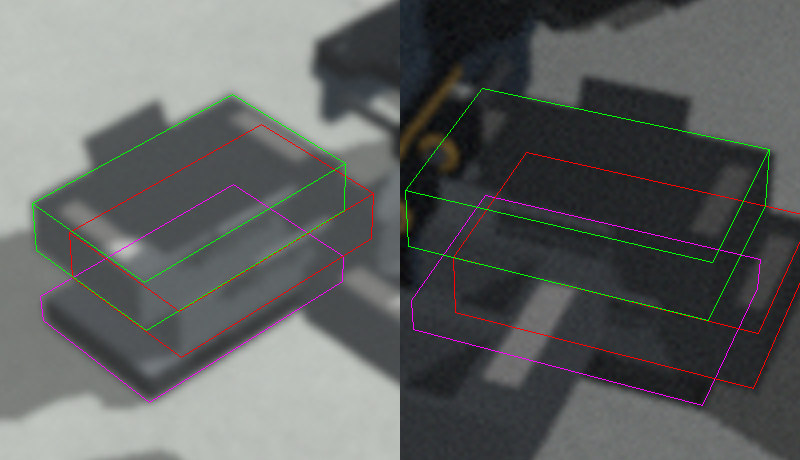

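The overlay shows the trays close to where they were put (green/red outlines on the edges), maybe a few mm toward -y. Backing off for an unobstructed measurement.

Emit:
apply_moves(delta_pos=[[0, 0.1, 0], [0, 0.3, 0], [0, 0.5, 0], [0, 0.7, 0], [0, 0.9, 0], [0, 1, 0], [0, 1, 0]], rot=[[0, 0, 0], [0, 0, 0], [0, 0, 0], [0, 0, 0], [0, 0, 0], [0, 0, 0], [0, 0, 0]], hand=[0, 0, 0, 0, 0, 0, 0])

```text
time_s: 35.33
ee_pos: [522.3, 318.6, 164.1]
ee_rot: [-179.9, -0.0, 5.8]
force: [0.6, 1.3, -2.0]
gripper_width: 12.1
gripper_force: 35.0
```

```bash
cat > jt.py <<'E'
# joint check of lower trays by matching dock+trays union, plus top tray alone
from m4 import *
go('t2','tray1',TRAY,537,-40,.09,56)
for n in P:
    V=[(C[n],np.clip(sum(a[0] for q in("dock","tray1") for a in M[n,q] if np.hypot(*(np.array(a[1][:2])-proj(C[n],[[530,-38,40]])[0]))<30),0,1))]
    for t2 in ((537,-36.5,5.6),(537,-45,4.5)):
      for t1 in ((512,-38.7,5.6),(512,-45,5)):
        r=render(C[n],place(DOCK,537,-36.5,5.6/57.3)+place(TRAY,*t1[:2],t1[2]/57.3,20)+place(TRAY,*t2[:2],t2[2]/57.3,56))
        print(n,t2,t1,round(float(np.minimum(r,V[0][1]).sum()/np.maximum(r,V[0][1]).sum()),3))
E
python3 jt.py
```

```text
('scene', 'dock') [([315.0, 272.0], 0.81)]
('scene', 'tray1') [([452.0, 384.0], 0.97), ([428.0, 295.0], 0.67), ([311.0, 238.0], 0.65), ([328.0, 254.0], 0.59)]
('side', 'dock') [([340.0, 275.0], 0.79), ([346.0, 238.0], 0.48)]
('side', 'tray1') [([345.0, 240.0], 0.96), ([358.0, 265.0], 0.71), ([196.0, 436.0], 0.68), ([245.0, 325.0], 0.67)]
   scene [536.3 -45.3   4.7] 0.964
   side [536.5 -39.3   5.5] 0.954
t2 [536.9 -43.1   4.7] 0.947
scene (537, -36.5, 5.6) (512, -38.7, 5.6) 0.923
scene (537, -36.5, 5.6) (512, -45, 5) 0.926
scene (537, -45, 4.5) (512, -38.7, 5.6) 0.954
scene (537, -45, 4.5) (512, -45, 5) 0.957
side (537, -36.5, 5.6) (512, -38.7, 5.6) 0.941
side (537, -36.5, 5.6) (512, -45, 5) 0.936
side (537, -45, 4.5) (512, -38.7, 5.6) 0.934
side (537, -45, 4.5) (512, -45, 5) 0.928
```

Tray 2 was nudged about 5 mm sideways, still within tolerance. Placing tray 3, allowing for it.

Emit:
apply_moves(delta_pos=[[0, -0.06, 0], [0, -0.16, 0], [0, -0.3, 0], [0, -0.45, 0], [0, -0.6, 0], [0, -0.75, 0], [0, -0.9, 0], [0, -1, 0]], rot=[[0, 0, 0], [0, 0, 0], [0, 0, 0], [0, 0, 0], [0, 0, 0], [0, 0, 0], [0, 0, 0], [0, 0, 0]], hand=[0, 0, 0, 0, 0, 0, 0, 0])

```text
time_s: 36.3
ee_pos: [521.9, 192.2, 164.6]
ee_rot: [179.9, 0.0, 5.5]
force: [-0.6, 0.1, -2.2]
gripper_width: 11.7
gripper_force: 35.0
```

Emit:
apply_moves(delta_pos=[[0, -0.15, 0], [0, -0.3, 0], [0, -0.45, 0], [0, -0.6, 0], [0, -0.75, 0], [0, -0.9, 0], [0, -1, 0]], rot=[[0, 0, 0], [0, 0, 0], [0, 0, 0], [0, 0, 0], [0, 0, 0], [0, 0, 0], [0, 0, 0]], hand=[0, 0, 0, 0, 0, 0, 0])

```text
time_s: 36.88
ee_pos: [521.9, 73.0, 164.6]
ee_rot: [180.0, 0.0, 5.5]
force: [0.1, -0.3, -3.0]
gripper_width: 11.7
gripper_force: 35.0
```

Emit:
apply_moves(delta_pos=[[-0.02, -0.15, 0], [-0.04, -0.3, 0], [-0.06, -0.5, 0], [-0.07, -0.7, 0], [-0.078, -0.85, 0], [-0.078, -0.95, 0], [-0.078, -0.971, 0], [-0.078, -0.971, -0.1], [-0.078, -0.971, -0.2], [-0.078, -0.971, -0.2]], rot=[[0, 0, 0], [0, 0, 0], [0, 0, 0], [0, 0, 0], [0, 0, 0], [0, 0, 0], [0, 0, 0], [0, 0, 0], [0, 0, 0], [0, 0, 0]], hand=[0, 0, 0, 0, 0, 0, 0, 0, 0, 0])

```text
time_s: 37.72
ee_pos: [511.4, -40.4, 138.5]
ee_rot: [-179.9, 0.3, 5.6]
force: [-1.4, 0.3, -3.0]
gripper_width: 11.9
gripper_force: 35.0
```

```bash
python3 pv.py 513 -41 5.6 131 537,-43,5,56 544.6,436.7,13,0
```

```text
('scene', 'dock') [([314.0, 271.0], 0.74)]
('scene', 'tray1') [([328.0, 252.0], 0.96), ([452.0, 383.0], 0.65), ([310.0, 246.0], 0.62)]
('side', 'dock') [([340.0, 275.0], 0.93)]
('side', 'tray1') [([194.0, 436.0], 0.81), ([360.0, 213.0], 0.78), ([346.0, 247.0], 0.71), ([351.0, 153.0], 0.66), ([359.0, 265.0], 0.61)]
[511.4 -40.4 138.5] [-179.9    0.3    5.6] 37.7167 [-1.4  0.3 -3. ]
   side [509.8 -36.8   5.8] 0.729
held [509.8 -36.8   5.8] 0.729
   scene [536.9 -43.9   5.5] 0.678
   side [535.1 -36.1   4.9] 0.619
other [536.2 -39.4   4.5] 0.641
   scene [545.3 435.6  13.3] 0.953
   side [544.8 437.2  13. ] 0.963
other [545.5 436.3  13.3] 0.957
```

Emit:
apply_moves(delta_pos=[[0, 0, -0.05], [0, 0, -0.1], [0, 0, -0.15], [0, 0, -0.2], [0, 0, -0.25], [0, 0, -0.28], [0, 0, -0.31], [0, 0, -0.33], [0, 0, -0.33]], rot=[[0, 0, 0], [0, 0, 0], [0, 0, 0], [0, 0, 0], [0, 0, 0], [0, 0, 0], [0, 0, 0], [0, 0, 0], [0, 0, 0]], hand=[0, 0, 0, 0, 0, 0, 0, 0, 0])

```text
time_s: 38.77
ee_pos: [513.0, -41.1, 101.6]
ee_rot: [180.0, -0.0, 5.6]
force: [-1.8, -0.1, 2.6]
gripper_width: 12.0
gripper_force: 35.0
```

Emit:
apply_moves(delta_pos=[[0, 0, 0], [0, 0, 0], [0, 0, 0], [0, 0, 0], [0, 0, 0], [0, 0, 0]], rot=[[0, 0, 0], [0, 0, 0], [0, 0, 0], [0, 0, 0], [0, 0, 0], [0, 0, 0]], hand=[0.4, 0.4, 0.4, 0.4, 0.4, 0.4])

```text
time_s: 39.27
ee_pos: [513.2, -41.0, 100.8]
ee_rot: [180.0, -0.0, 5.6]
force: [-0.4, 0.2, 0.5]
gripper_width: 36.5
gripper_force: 0.0
```

Emit:
apply_moves(delta_pos=[[0, 0, 0.1], [0, 0, 0.25], [0, 0, 0.5], [0, 0, 0.75], [0, 0, 0.95], [0, 0, 1]], rot=[[0, 0, 0], [0, 0, 0], [0, 0, 0], [0, 0, 0], [0, 0, 0], [0, 0, 0]], hand=[0.4, 0.4, 0.4, 0.4, 0.4, 0.4])

```text
time_s: 39.77
ee_pos: [515.4, -41.3, 225.1]
ee_rot: [179.9, -0.5, 5.6]
force: [0.6, 0.1, 0.4]
gripper_width: 36.3
gripper_force: 0.0
```

Emit:
apply_moves(delta_pos=[[0.05, 0.2, 0], [0.1, 0.45, 0], [0.16, 0.7, 0], [0.22, 0.9, 0], [0.27, 1, 0]], rot=[[0, 0, 0], [0, 0, 0.02], [0, 0, 0.05], [0, 0, 0.08], [0, 0, 0.087]], hand=[0.4, 0.4, 0.4, 0.4, 0.4])

```text
time_s: 40.18
ee_pos: [545.4, 81.4, 219.8]
ee_rot: [-179.9, 0.1, 13.3]
force: [0.0, 1.2, -0.1]
gripper_width: 36.8
gripper_force: 0.0
```

Emit:
apply_moves(delta_pos=[[0, 0.25, 0], [0, 0.5, 0], [0, 0.75, 0], [0, 1, 0]], rot=[[0, 0, 0], [0, 0, 0], [0, 0, 0], [0, 0, 0]], hand=[0.4, 0.4, 0.4, 0.4])

```text
time_s: 40.52
ee_pos: [545.3, 199.6, 219.9]
ee_rot: [180.0, 0.1, 13.0]
force: [0.2, -0.2, 0.4]
gripper_width: 36.6
gripper_force: 0.0
```

Emit:
apply_moves(delta_pos=[[0, 0.25, 0], [0, 0.5, 0], [0, 0.75, 0], [0, 1, 0]], rot=[[0, 0, 0], [0, 0, 0], [0, 0, 0], [0, 0, 0]], hand=[0.4, 0.4, 0.4, 0.4])

```text
time_s: 40.85
ee_pos: [545.4, 319.7, 219.8]
ee_rot: [179.9, 0.1, 13.0]
force: [0.3, -0.5, -0.2]
gripper_width: 36.1
gripper_force: 0.0
```

```bash
python3 pv.py 512 -40 5.6 92 537,-41,5,56 544.6,436.7,13,0
```

```text
('scene', 'dock') [([314.0, 272.0], 0.83)]
('scene', 'tray1') [([312.0, 247.0], 0.94), ([319.0, 224.0], 0.75), ([451.0, 384.0], 0.71), ([330.0, 253.0], 0.57)]
('side', 'dock') [([338.0, 276.0], 0.72)]
('side', 'tray1') [([359.0, 227.0], 0.81), ([195.0, 436.0], 0.73), ([341.0, 248.0], 0.65), ([358.0, 265.0], 0.56)]
[545.4 319.7 219.8] [1.799e+02 1.000e-01 1.300e+01] 40.85 [ 0.3 -0.5 -0.2]
   scene [511.3 -44.3   3.7] 0.951
   side [511.6 -40.1   4.4] 0.94
held [511.7 -42.6   5. ] 0.939
   scene [537.3 -40.8   4.5] 0.429
   side [ 5.312e+02 -8.770e+01 -3.000e-01] 0.888
other [ 5.332e+02 -8.660e+01  3.000e-01] 0.503
   scene [544.7 436.   12.9] 0.95
   side [544.7 437.2  13. ] 0.963
other [544.4 436.3  12.8] 0.954
```

Emit:
apply_moves(delta_pos=[[0, 0.25, 0], [0, 0.5, -0.1], [0, 0.75, -0.3], [0, 0.95, -0.5], [0, 0.979, -0.8], [0, 0.979, -1], [0, 0.979, -1], [0, 0.979, -1]], rot=[[0, 0, 0], [0, 0, 0], [0, 0, 0], [0, 0, 0], [0, 0, 0], [0, 0, 0], [0, 0, 0], [0, 0, 0]], hand=[0.4, 0.4, 0.4, 0.4, 0.4, 0.4, 0.4, 0.4])

```text
time_s: 41.82
ee_pos: [545.4, 434.8, 99.9]
ee_rot: [179.9, 0.2, 13.0]
force: [0.1, -0.6, 0.1]
gripper_width: 36.5
gripper_force: 0.0
```

Emit:
apply_moves(delta_pos=[[0, 0, -0.2], [0, 0, -0.45], [0, 0, -0.62], [0, 0, -0.72], [0, 0, -0.77], [0, 0, -0.77]], rot=[[0, 0, 0], [0, 0, 0], [0, 0, 0], [0, 0, 0], [0, 0, 0], [0, 0, 0]], hand=[0.4, 0.4, 0.4, 0.4, 0.4, 0.4])

```text
time_s: 42.32
ee_pos: [546.2, 436.2, 9.1]
ee_rot: [-180.0, -0.0, 13.0]
force: [-0.9, 0.4, -0.0]
gripper_width: 36.3
gripper_force: 0.0
```

Emit:
apply_moves(delta_pos=[[0, 0, 0], [0, 0, 0], [0, 0, 0], [0, 0, 0], [0, 0, 0], [0, 0, 0], [0, 0, 0]], rot=[[0, 0, 0], [0, 0, 0], [0, 0, 0], [0, 0, 0], [0, 0, 0], [0, 0, 0], [0, 0, 0]], hand=[0, 0, 0, 0, 0, 0, 0], newtons=35)

```text
time_s: 42.9
ee_pos: [546.1, 436.6, 9.7]
ee_rot: [-180.0, -0.1, 13.1]
force: [0.2, -1.7, 6.3]
gripper_width: 11.6
gripper_force: 35.0
```

Emit:
apply_moves(delta_pos=[[0, 0, 0], [0, 0, 0.04], [0, 0, 0.1], [0, 0, 0.18], [0, 0, 0.3], [0, 0, 0.45], [0, 0, 0.6], [0, 0, 0.8], [0, 0, 0.95], [0, 0, 1]], rot=[[0, 0, 0], [0, 0, 0], [0, 0, 0], [0, 0, 0], [0, 0, 0], [0, 0, 0], [0, 0, 0], [0, 0, 0], [0, 0, 0], [0, 0, 0]], hand=[0, 0, 0, 0, 0, 0, 0, 0, 0, 0])

```text
time_s: 43.73
ee_pos: [546.8, 437.6, 132.6]
ee_rot: [-179.8, -0.3, 13.1]
force: [1.1, -0.1, -2.3]
gripper_width: 12.0
gripper_force: 35.0
```

Emit:
apply_moves(delta_pos=[[0, -0.06, 0.1], [0, -0.16, 0.2], [-0.02, -0.3, 0.35], [-0.03, -0.45, 0.45], [-0.05, -0.6, 0.515], [-0.058, -0.75, 0.515], [-0.058, -0.9, 0.515], [-0.058, -1, 0.515]], rot=[[0, 0, 0], [0, 0, -0.01], [0, 0, -0.02], [0, 0, -0.03], [0, 0, -0.05], [0, 0, -0.065], [0, 0, -0.08], [0, 0, -0.087]], hand=[0, 0, 0, 0, 0, 0, 0, 0])

```text
time_s: 44.4
ee_pos: [537.9, 313.4, 189.8]
ee_rot: [179.9, 0.1, 5.4]
force: [-0.4, 0.2, -2.5]
gripper_width: 11.6
gripper_force: 35.0
```

```bash
python3 pv.py 512 -42 5 92 | grep -v "('"
```

```text
[537.9 313.4 189.8] [1.799e+02 1.000e-01 5.400e+00] 44.4 [-0.4  0.2 -2.5]
   scene [511.5 -43.9   4.2] 0.94
   side [510.9 -40.4   4.3] 0.941
held [511.6 -42.7   3.8] 0.937
```

Emit:
apply_moves(delta_pos=[[0, -0.08, 0], [0, -0.2, 0], [0, -0.35, 0], [0, -0.5, 0], [0, -0.65, 0], [0, -0.8, 0], [0, -1, 0]], rot=[[0, 0, 0], [0, 0, 0], [0, 0, 0], [0, 0, 0], [0, 0, 0], [0, 0, 0], [0, 0, 0]], hand=[0, 0, 0, 0, 0, 0, 0])

```text
time_s: 45.28
ee_pos: [538.3, 195.4, 190.2]
ee_rot: [180.0, 0.0, 5.7]
force: [-0.8, -0.1, -1.9]
gripper_width: 11.9
gripper_force: 35.0
```

Emit:
apply_moves(delta_pos=[[0, -0.15, 0], [0, -0.3, 0], [0, -0.45, 0], [0, -0.6, 0], [0, -0.75, 0], [0, -0.9, 0], [0, -1, 0]], rot=[[0, 0, 0], [0, 0, 0], [0, 0, 0], [0, 0, 0], [0, 0, 0], [0, 0, 0], [0, 0, 0]], hand=[0, 0, 0, 0, 0, 0, 0])

```text
time_s: 45.87
ee_pos: [538.0, 74.1, 190.2]
ee_rot: [179.9, 0.0, 5.6]
force: [0.3, -0.6, -2.9]
gripper_width: 11.6
gripper_force: 35.0
```

Emit:
apply_moves(delta_pos=[[0, -0.15, 0], [0, -0.3, 0], [0, -0.5, 0], [0, -0.7, 0], [0, -0.85, 0], [0, -0.93, 0], [0, -0.946, 0], [0, -0.946, -0.08], [0, -0.946, -0.16], [0, -0.946, -0.16]], rot=[[0, 0, 0], [0, 0, 0], [0, 0, 0], [0, 0, 0], [0, 0, 0], [0, 0, 0], [0, 0, 0], [0, 0, 0], [0, 0, 0], [0, 0, 0]], hand=[0, 0, 0, 0, 0, 0, 0, 0, 0, 0])

```text
time_s: 46.7
ee_pos: [536.7, -36.0, 168.3]
ee_rot: [-179.9, 0.3, 5.7]
force: [-0.5, -0.0, -2.3]
gripper_width: 11.5
gripper_force: 35.0
```

```bash
python3 pv.py 538 -37 5.6 162 512,-42,5,92 | grep -v "('"
```

```text
[536.7 -36.  168.3] [-179.9    0.3    5.7] 46.7 [-0.5 -0.  -2.3]
   scene [539.9 -35.    7.1] 0.643
   side [532.9 -30.    5.9] 0.768
held [534.1 -31.1   5.8] 0.691
   scene [511.9 -40.4   8.1] 0.48
   side [511.3 -37.1   6.9] 0.662
other [511.5 -38.6   5.7] 0.568
```

Emit:
apply_moves(delta_pos=[[0, 0, -0.05], [0, 0, -0.1], [0, 0, -0.15], [0, 0, -0.2], [0, 0, -0.24], [0, 0, -0.27], [0, 0, -0.285], [0, 0, -0.285]], rot=[[0, 0, 0], [0, 0, 0], [0, 0, 0], [0, 0, 0], [0, 0, 0], [0, 0, 0], [0, 0, 0], [0, 0, 0]], hand=[0, 0, 0, 0, 0, 0, 0, 0])

```text
time_s: 47.67
ee_pos: [538.1, -37.1, 137.6]
ee_rot: [-180.0, 0.0, 5.6]
force: [-3.7, 0.4, 4.1]
gripper_width: 11.8
gripper_force: 35.0
```

Seated. Release, lift straight up and go aside for a clear check.

Emit:
apply_moves(delta_pos=[[0, 0, 0], [0, 0, 0], [0, 0, 0], [0, 0, 0], [0, 0, 0], [0, 0, 0]], rot=[[0, 0, 0], [0, 0, 0], [0, 0, 0], [0, 0, 0], [0, 0, 0], [0, 0, 0]], hand=[0.4, 0.4, 0.4, 0.4, 0.4, 0.4])

```text
time_s: 48.17
ee_pos: [538.6, -37.1, 136.8]
ee_rot: [180.0, -0.0, 5.6]
force: [-0.9, -1.4, 0.3]
gripper_width: 36.3
gripper_force: 0.0
```

Emit:
apply_moves(delta_pos=[[0, 0, 0.1], [0, 0, 0.25], [0, 0, 0.5], [0, 0, 0.75], [0, 0, 0.95], [0, 0, 1]], rot=[[0, 0, 0], [0, 0, 0], [0, 0, 0], [0, 0, 0], [0, 0, 0], [0, 0, 0]], hand=[0.4, 0.4, 0.4, 0.4, 0.4, 0.4])

```text
time_s: 48.67
ee_pos: [540.6, -37.3, 261.2]
ee_rot: [179.9, -0.5, 5.6]
force: [0.8, 0.6, 0.1]
gripper_width: 36.4
gripper_force: 0.0
```

Emit:
apply_moves(delta_pos=[[-0.2, 0.2, 0], [-0.4, 0.4, 0], [-0.6, 0.6, 0], [-0.8, 0.8, 0], [-1, 1, 0], [-1, 1, 0]], rot=[[0, 0, 0], [0, 0, 0], [0, 0, 0], [0, 0, 0], [0, 0, 0], [0, 0, 0]], hand=[0.4, 0.4, 0.4, 0.4, 0.4, 0.4])

```text
time_s: 49.17
ee_pos: [414.0, 85.5, 256.1]
ee_rot: [-179.9, 0.2, 5.8]
force: [-0.9, -0.4, -0.2]
gripper_width: 36.3
gripper_force: 0.0
```

Emit:
apply_moves(delta_pos=[[0, 0.3, 0], [0, 0.6, 0], [0, 0.9, 0], [0, 1, 0], [0, 1, 0], [0, 1, 0]], rot=[[0, 0, 0], [0, 0, 0], [0, 0, 0], [0, 0, 0], [0, 0, 0], [0, 0, 0]], hand=[0.4, 0.4, 0.4, 0.4, 0.4, 0.4])

```text
time_s: 49.67
ee_pos: [418.5, 202.5, 256.0]
ee_rot: [179.9, 0.1, 5.7]
force: [-0.4, 0.1, 0.6]
gripper_width: 36.3
gripper_force: 0.0
```

```bash
python3 pv.py 537 -38 5.6 128; python3 - <<'E'
from h import *
st=env.state();vis=[]
T=[(511,-40,5.3,20),(536.7,-40,5,56),(511.3,-41.5,4.5,92),(537,-38,5.6,128)]
for n in("scene","side"):
    p=viewer.grab_frame(n);c=cam(p,st);S=3
    for q in("basket_bar","cup","mouse"):
        l=spotter.landmark_of(p,q);print(n,q,[(np.round(a["position"]).tolist(),round(a["score"],2)) for a in l[:1]])
    im=cv2.resize(p["pixels"],None,fx=S,fy=S,interpolation=cv2.INTER_CUBIC)
    for t,col in zip(T,((255,0,0),(0,255,0),(60,120,255),(255,255,0))):
        cv2.polylines(im,[cv2.convexHull((proj(c,place(TRAY[:1],t[0],t[1],t[2]/57.3,t[3])[0])*S).round().astype(np.int32))],True,col,1)
    x0,y0=(175,130) if n=="scene" else(285,100);vis.append(im[y0*S:y0*S+590,x0*S:x0*S+ (400 if n=="side" else 400+80)] [:, :400 if n=="side" else 480])
cv2.imwrite("pics/end.png",cv2.resize(np.hstack(vis),(800,536))[:,:,::-1])
E
```

```text
('scene', 'dock') [([314.0, 270.0], 0.89)]
('scene', 'tray1') [([310.0, 216.0], 0.95), ([309.0, 248.0], 0.72), ([328.0, 229.0], 0.61)]
('side', 'dock') [([339.0, 277.0], 0.85)]
('side', 'tray1') [([356.0, 264.0], 0.98), ([341.0, 251.0], 0.87), ([381.0, 218.0], 0.86), ([357.0, 234.0], 0.59)]
[418.5 202.5 256. ] [1.799e+02 1.000e-01 5.700e+00] 49.6667 [-0.4  0.1  0.6]
   scene [535.5 -40.5   5.8] 0.945
held [535.5 -40.5   5.8] 0.945
scene basket_bar [([221.0, 170.0], 0.94)]
scene cup [([244.0, 315.0], 0.73)]
scene mouse [([221.0, 283.0], 0.84)]
side basket_bar []
side cup [([247.0, 247.0], 0.83)]
side mouse [([281.0, 224.0], 0.72)]
```

View pics/end.png

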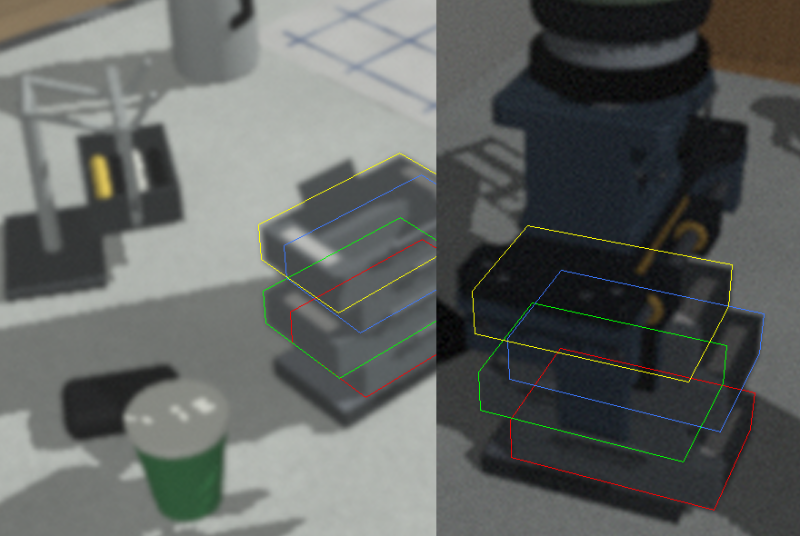

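The picture shows the basket hanging on the hook. All four trays match their outlines, and the cup and mouse haven't moved. Handing in.

```bash
python3 -c "
from workcell import env
print(env.job_done())"
```

```text
the job is handed in; nothing more can be done
None
```

The basket hangs on both prongs of the hook, and all four trays present are stacked on the base in alternating steps. The cup and mouse are where they started. I handed the job in at about 50 s; the hand-in returned no verdict.

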